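# Fit up two saddle plates on their pipe stubs

### The job

Fit up both joints for tacking: slide each saddle plate flat across the table, without lifting it, to the pipe stub whose diameter its round mouths match, and press it firmly, with some 20 N but without hammering, until the mouth is fully home around the pipe with no gap. Either mouth of a plate may be used, from any side and in either order; leave both plates home and let go, and leave the other things on the table where they are.

Things in the scene. Friction and masses are not known exactly. Their poses are not given: they have to be found in the camera images.
- saddle_small_centre (a point): Centre, 7.5 mm above the table, of the loose saddle plate with the small mouths: flat aluminium, about 0.6 kg, 120 long (x axis) x 100 wide (y axis) x 15 thick (z up), mm. In the middle of each end face (x = +60 and -60, both alike) is a round mouth of radius 31.0, 50.8 wide there; beside it the end face is flat, 25.4 to 50 off the x axis. Starts with x within 0.35 rad of world y.
- saddle_small_mouth_a (a point): Centre of the arc of the mouth at the +x end of the small-mouthed saddle plate, 77.8 mm from the plate's centre; it lies on the pipe's axis when that mouth is home on the pipe. The two mouths are equal: either may be used.
- saddle_small_mouth_b (a point): Centre of the arc of the mouth at the -x end of the small-mouthed saddle plate, 77.8 mm from the plate's centre; it lies on the pipe's axis when that mouth is home on the pipe. The two mouths are equal: either may be used.
- stub_small_axis (a point): Point on the axis, 7.5 above the table, of the small pipe stub: an upright aluminium pipe 60 in outside diameter (radius 30.0) and 90 tall (mm), tacked to the table and rigid. One stub stands on the left and one on the right of the table, which is which varies.
- saddle_small: The same small-mouthed saddle plate; origin at the centre of its underside, axes as above. Both plates start near the middle of the table, one nearer and one farther from the robot; which is which varies. The web between its mouths is 93.6 mm at its narrowest. It slides on the rough table under a sideways push of 2 to 10 N.
- stub_small: The same small pipe stub; origin at the centre of its foot on the table.
- saddle_large_centre (a point): Centre, 7.5 mm above the table, of the loose saddle plate with the large mouths: flat aluminium, about 0.6 kg, 120 long (x axis) x 100 wide (y axis) x 15 thick (z up), mm. In the middle of each end face (x = +60 and -60, both alike) is a round mouth of radius 45.5, 74.6 wide there; beside it the end face is flat, 37.3 to 50 off the x axis. Starts with x within 0.35 rad of world y.
- saddle_large_mouth_a (a point): Centre of the arc of the mouth at the +x end of the large-mouthed saddle plate, 86.1 mm from the plate's centre; it lies on the pipe's axis when that mouth is home on the pipe. The two mouths are equal: either may be used.
- saddle_large_mouth_b (a point): Centre of the arc of the mouth at the -x end of the large-mouthed saddle plate, 86.1 mm from the plate's centre; it lies on the pipe's axis when that mouth is home on the pipe. The two mouths are equal: either may be used.
- stub_large_axis (a point): Point on the axis, 7.5 above the table, of the large pipe stub: an upright aluminium pipe 89 in outside diameter (radius 44.5) and 90 tall (mm), tacked to the table and rigid. One stub stands on the left and one on the right of the table, which is which varies.
- saddle_large: The same large-mouthed saddle plate; origin at the centre of its underside, axes as above. Both plates start near the middle of the table, one nearer and one farther from the robot; which is which varies. The web between its mouths is 81.2 mm at its narrowest. It slides on the rough table under a sideways push of 2 to 10 N.
- stub_large: The same large pipe stub; origin at the centre of its foot on the table.
- hammer: Bystander, not to be disturbed: hammer lying on the far right of the table, 260 long (mm). Origin at its underside.
- brush: Bystander, not to be disturbed: wire brush lying near the robot on the right, 200 long (mm). Origin at its underside.
- earmuffs: Bystander, not to be disturbed: orange earmuffs, 180 across, lying at the far left of the table (mm). Origin at its underside.
- magnet: Bystander, not to be disturbed: red corner-shaped welding magnet, 110 by 110 by 25, lying near the robot on the left (mm). Origin at its underside.
- angle_offcut: Bystander, not to be disturbed: steel angle offcut, 160 long, 40 high, lying to the left (mm). Origin at its underside.
- spray_can: Bystander, not to be disturbed: grey can 60 in diameter, 160 tall, standing to the right (mm). Origin at its underside.
Mind the look-alikes: they are no part of the job. Leave any green or orange look-alike of the saddle_small alone.

How it is judged:
By the outcome, as a careful person would: the job done as asked, in the order asked, and still so for the second after the job is handed in, with the robot touching nothing.
It also fails if it takes over 72 s, if anything falls off the work surface, if the arm or the gripper's body presses on something with over 40 N, if the wrist force passes 120 N, or if a joint passes its speed limit or range.

### The arm

A 6-joint arm with a two-finger parallel gripper is mounted at the origin on the work surface. World frame = base frame: x ahead of the robot, y to its left, z up, the work surface at z = 0. Lengths are in m, angles in rad, forces in N, time in s.
With the tool pointing down it reaches from about 0.375 to 0.975 m from the base axis. Payload 3.8 kg.
Tool frame: the origin (TCP) lies on the mounting face of the last link; the fingertips stand 173 mm ahead of it and the grasp point (between the pads) lies 155 mm ahead of it; y points along the fingers, z is the direction in which the jaws open and shut, and the axes are right-handed (so a half turn about y gives the same grasp; the last joint's range is limited). The gripper opens to 85 mm and grips with 20 to 120 N. Pads are 22 mm wide; open, the fingers measure 114 mm over their backs; the gripper's body (76 mm by 85 mm) begins 54 mm behind the grasp point. The pads swing forward as they close: fully open they stand 13 mm farther back than shut.
Start: joints at [-1.156, 0.264, 1.604, -0, 1.274, -0.037], TCP at [0.295, -0.607, 0.405] pointing down, gripper open.
Joint ranges: [-2.63, 2.63], [-0.94, 2.18], [0.31, 2.57], [-1.31, 4.45], [0, 2.66], [-2.55, 2.55]. Speed limits (rad/s): [2.57, 2.57, 3.14, 3.14, 3.14, 3.14].

### API

Orientations are given as a rotation vector (axis times angle).
In Python, from cell import ctrl gives the robot as it stands.
- The arm moves only by the shell command python3 -m crank 'ROWS' [OPENING] [FORCE]. ROWS is JSON, a list that holds one entry, the list of rows, each a list of 4 numbers: the shift along the world's x, y, z in m, then the turn about the world's z in rad. In form: [[[x, y, z, roll], ...]]. A call has 1 to 5 rows; each row is the pose to reach, as a shift and turn from the pose commanded when the call began; what a row does not reach only later rows make up. A row lasts 1/8 s, in which the tool goes at most 62.5 mm and 10.7 degrees, less where a joint would pass 70% of its speed; a pose out of reach is approached as far as the arm can. A call with a gripper value outside its range is refused whole. OPENING is the finger opening in m, from 0 to 0.0854, set as the call begins (- or left out, the last holds). The fingers move at their own pace and stop on an object; FORCE is the grip in N (left out, the last holds). Time passes only in rows, so rows that repeat a pose let the fingers close. It gives the time, the measured TCP pose, the force and the opening at its end, in the units of the state.
- ctrl.sense(): the state, without advancing time (a new reading comes with each control period).
- ctrl.get_image(name): name is "scene" or "side" or "wrist"; returns the picture (384x512x3 uint8, red, green, blue); there is no depth.
- ctrl.calibration(name): a dict with "fx", "fy", "cx", "cy" (pixels), "rvec" (rotation vector, rad) and "tvec" (3), from world to camera coordinates, as OpenCV has them. Camera axes: x right, y down, z forward; pixel columns grow to the right and rows downward; lengths in m; the calibration is good to about 2 mm. A picture is of the moment at which its call begins: read the wrist's pose just before it. calibration takes no time and is no camera call; for the wrist camera it gives the pose at the moment of the call.
- ctrl.job_done(): hands the job in, once; it reports no verdict.
The state is a dict: "t": time; "q": joint angles; "qd": joint speeds; "joint_torque": joint torques, N m; "ee_pos": TCP position; "ee_rot": TCP orientation; "ft_force": force on the tool from outside, world axes, zero at the start; "torque": the same for the moment, N m; "grip_width": opening from 0.0 (shut) to 1.0 (fully open).
Only numpy, scipy, OpenCV 4.12 (cv2) and the standard library are available. Lean on these libraries where they do the work, as an engineer would, in place of code of your own. Each camera call takes 0.05 s, during which the arm holds its last target.

## Working session

There is one attempt and no reset: what is moved stays moved. The work goes in short steps, Python scripts to look and compute and a shell command to move; the robot and the scene stay as the last step left them, time stands still between calls to the robot, and variables do not carry over. Pictures are saved under pics/ and viewed, and the job is handed in when it is done.

```bash
ls -la; mkdir -p pics
python3 - <<'E'
from cell import ctrl
import cv2
s=ctrl.sense()
print({k:s[k] for k in ('t','q','ee_pos','ee_rot','ft_force','grip_width')})
for n in ('scene','side','wrist'):
    im=ctrl.get_image(n); cv2.imwrite(f'pics/{n}0.png',im[:,:,::-1])
    c=ctrl.calibration(n); print(n,c)
E
```

```text
total 12
drwxr-xr-x  3 agent agent 4096 Dec  6 23:44 .
drwxr-xr-x 23 root  root  4096 Dec  6 23:44 ..
drwxr-xr-x  2 agent agent 4096 Dec  6 23:44 pics
{'t': 0.0, 'q': array([-1.15592380e+00,  2.64746235e-01,  1.60535407e+00,  3.67414208e-05,
        1.27373047e+00, -3.68601167e-02]), 'ee_pos': array([ 0.29454411, -0.60696442,  0.40337704]), 'ee_rot': array([-0.45325618,  1.97308316, -1.96862446]), 'ft_force': array([-0.60601527, -0.65867018,  0.46963603]), 'grip_width': 1.003242995622762}
scene {'fx': 448.055070864324, 'fy': 448.055070864324, 'cx': 254.98028151963135, 'cy': 199.03501126793552, 'rvec': array([ 2.15358387,  0.52252031, -0.26049437]), 'tvec': array([-0.52512243, -0.11371867,  1.72443777])}
side {'fx': 455.30659735737925, 'fy': 455.30659735737925, 'cx': 252.60827257278504, 'cy': 189.38452865437733, 'rvec': array([ 0.80091727, -2.47483066,  1.22229281]), 'tvec': array([0.47149414, 0.24321922, 1.3248555 ])}
wrist {'fx': 285.9838464140398, 'fy': 285.9838464140398, 'cx': 253.0536393670982, 'cy': 191.2790578250019, 'rvec': array([-2.43501273,  1.52253725,  0.23837702]), 'tvec': array([-0.67440801, -0.03982613,  0.38066426])}
```

View pics/scene0.png

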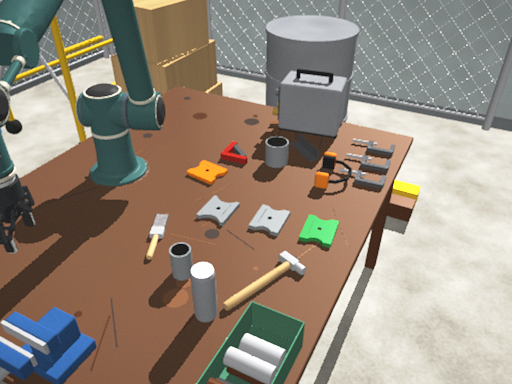

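View pics/side0.png

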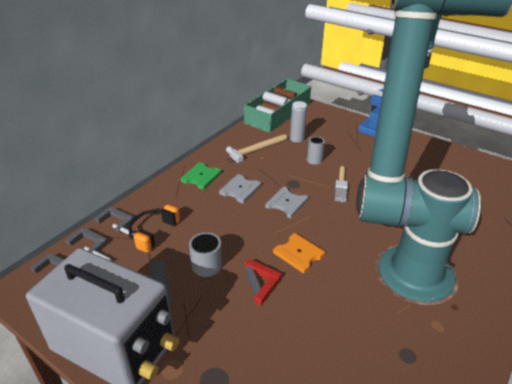

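View pics/wrist0.png

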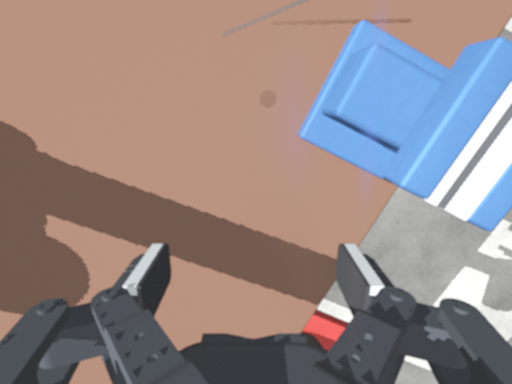

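The scene shows two grey plates at about (218,210) and (269,220). The small stub is at (180,260) on the right, beside the spray can at (203,290), and the large stub is at (277,152) on the left. The green (319,231) and orange (207,172) plates are look-alikes. I'll crop and measure.

```bash
cat > h.py <<'E'
import numpy as np, cv2
def ray(c,uv,z):
    R,_=cv2.Rodrigues(c['rvec']); t=np.array(c['tvec'])
    K=np.array([[c['fx'],0,c['cx']],[0,c['fy'],c['cy']],[0,0,1.]])
    uv=np.atleast_2d(np.array(uv,float))
    d=(np.linalg.inv(K)@np.c_[uv,np.ones(len(uv))].T).T@R
    o=-R.T@t
    s=(z-o[2])/d[:,2]
    return (o+s[:,None]*d)[:,:2]
def proj(c,P):
    K=np.array([[c['fx'],0,c['cx']],[0,c['fy'],c['cy']],[0,0,1.]])
    return cv2.projectPoints(np.atleast_2d(np.array(P,float)),np.array(c['rvec']),np.array(c['tvec']),K,None)[0][:,0]
E
python3 - <<'E'
import cv2,numpy as np
a=cv2.imread('pics/scene0.png'); b=cv2.imread('pics/side0.png')
A=cv2.resize(a[185:245,185:345],None,fx=5,fy=5,interpolation=cv2.INTER_CUBIC)
B=cv2.resize(b[160:220,180:340],None,fx=5,fy=5,interpolation=cv2.INTER_CUBIC)
cv2.imwrite('pics/crop0.png',np.vstack([A,B]))
E
```

```text
(no output)
```

View pics/crop0.png

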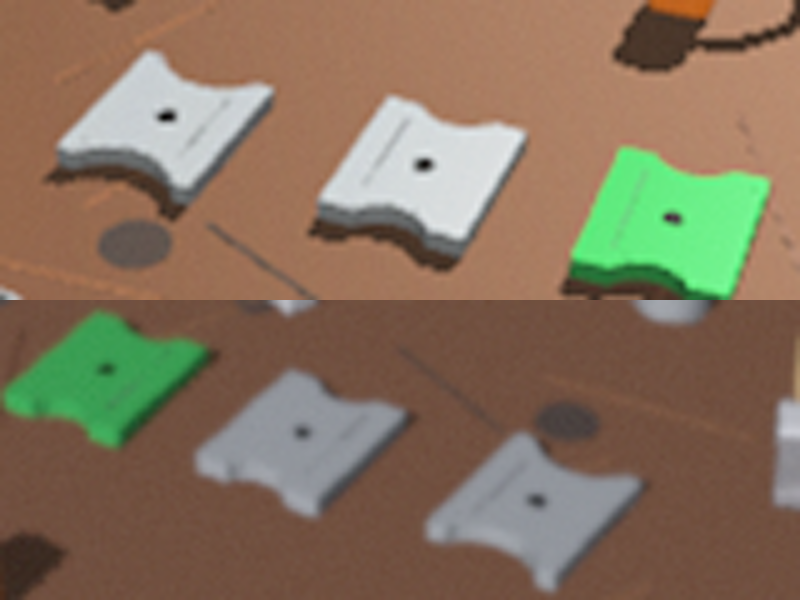

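The crops show that the near plate, scene (218,210), has the wide mouths, so it is the large one. The far plate, scene (269,220), has the narrow mouths, so it is the small one. The green plate is a look-alike. Next I'll measure the poses.

```bash
cat > m.py <<'E'
import cv2,numpy as np,sys
from h import *
from cell import ctrl
def plates(im,c,thr,near=None):
    """im BGR; top-face corners by mask -> world"""
    hsv=cv2.cvtColor(im,cv2.COLOR_BGR2HSV)
    m=((hsv[:,:,1]<60)&(hsv[:,:,2]>thr)).astype(np.uint8)
    cs,_=cv2.findContours(m,cv2.RETR_EXTERNAL,cv2.CHAIN_APPROX_NONE)
    out=[]
    for k in cs:
        if cv2.contourArea(k)<250: continue
        P=ray(c,k[:,0].astype(float),0.015).astype(np.float32)
        (cx,cy),(w,h),a=cv2.minAreaRect(P*1000)
        bx,by,bw,bh=cv2.boundingRect(k)
        if 85<min(w,h)<115 and 100<max(w,h)<140:
            if w<h: a+=90
            box=cv2.boxPoints(((cx,cy),(w,h),a))
            out.append((cx,cy,w,h,a%180,cv2.contourArea(k),(bx+bw/2,by+bh/2)))
    return out
E
python3 - <<'E'
from m import *
for n,thrs in(('scene',(190,205)),('side',(120,135,150))):
    im=cv2.imread(f'pics/{n}0.png'); c=ctrl.calibration(n)
    for t in thrs:
        for o in plates(im,c,t): print(n,t,np.round(o[:6],1),o[6])
    hsv=cv2.cvtColor(im,cv2.COLOR_BGR2HSV)
    pts={'scene':[(218,208),(269,218)],'side':[(240,186),(287,200)]}[n]
    for (x,y) in pts:
        p=im[y-8:y+9,x-8:x+9].astype(float).sum(2); w=np.clip(0.6*np.median(p)-p,0,None)
        gy,gx=np.mgrid[y-8:y+9,x-8:x+9]; u=(gx*w).sum()/w.sum(); v=(gy*w).sum()/w.sum()
        print(' hole',n,round(u,2),round(v,2),np.round(ray(c,[(u,v)],0.015)*1000,1))
a=cv2.imread('pics/scene0.png'); b=cv2.imread('pics/side0.png')
f=lambda im,x,y:cv2.resize(im[y:y+60,x:x+80],None,fx=5,fy=5,interpolation=cv2.INTER_CUBIC)
cv2.imwrite('pics/stubs0.png',np.vstack([np.hstack([f(a,240,125),f(a,150,230)]),np.hstack([f(b,165,220),f(b,280,125)])]))
E
```

```text
scene 190 [651.5 -15.7  98.  120.1  93.9 578.5] (270.0, 219.0)
scene 190 [475.8 -49.5  96.6 115.4  91.3 452. ] (218.5, 209.0)
scene 205 [651.7 -15.7  95.4 114.7  94.  536. ] (269.5, 218.5)
scene 205 [476.  -48.7  93.6 108.1  91.2 350.5] (218.0, 208.5)
 hole scene 217.47 208.46 [[476.  -52.8]]
 hole scene 269.23 217.53 [[651.3 -16.8]]
side 120 [470.7 -44.2 110.3 139.7  91.4 613. ] (286.0, 202.5)
side 135 [469.8 -43.  101.3 133.9  92.5 530. ] (286.0, 202.5)
side 135 [647.4 -10.3 102.3 134.4  95.2 533.5] (239.5, 189.0)
side 150 [471.  -43.5  93.2 126.3  92.4 447.5] (286.0, 202.5)
side 150 [644.8  -9.8  99.5 127.7  94.2 457.5] (239.5, 189.5)
 hole side 244.23 181.04 [[656.3 -52.8]]
 hole side 288.85 197.54 [[474.2 -66.7]]
```

View pics/stubs0.png

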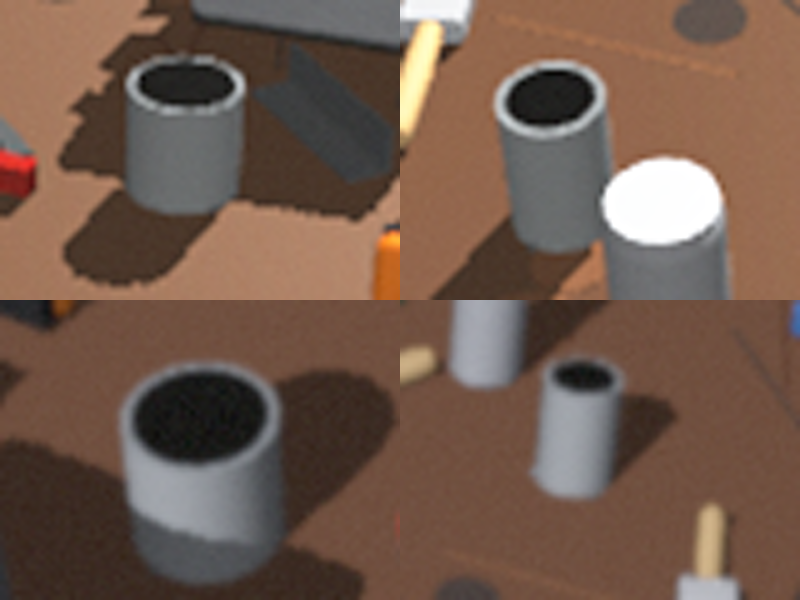

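The stub tops show dark inner ellipses. The large one is at scene (277,142) and side (205,244), and the small one is at scene (180,250) and side (316,140).

Run:
```python
from m import *
P={}
for n,pts in(('scene',{'L':(277,142),'S':(180,249),}),('side',{'L':(205,243),'S':(317,140)})):
    im=cv2.imread(f'pics/{n}0.png'); c=ctrl.calibration(n)
    g=im.max(2)
    m=(g<60).astype(np.uint8)
    for k,(x,y) in pts.items():
        cc,lab=cv2.connectedComponents(m); mm=(lab==lab[y,x]).astype(np.uint8)
        ct=max(cv2.findContours(mm,0,1)[0],key=cv2.contourArea)
        w=ray(c,ct[:,0].astype(float),0.09)*1000
        (cx,cy),r=cv2.minEnclosingCircle(w.astype(np.float32))
        ys,xs=np.nonzero(mm); 
        print(n,k,'centroid',np.round(ray(c,[(xs.mean(),ys.mean())],0.09)*1000,1),'circ',round(cx,1),round(cy,1),round(r,1),len(xs))
    # spray can top (scene)
# spray can, brush, hammer head
c=ctrl.calibration('scene')
print('can top',ray(c,[(203,270)],0.16)*1000)
print('brush head/handle end',ray(c,[(160,222),(152,255)],0.01)*1000)
print('hammer handle end/head',ray(c,[(228,305),(292,263),(282,256),(303,271)],0.015)*1000)
print('magnet pts',ray(c,[(222,160),(232,145),(247,160)],0.025)*1000)
print('orange',ray(c,[(187,175),(207,162),(228,170),(208,185)],0.015)*1000)
print('green',ray(c,[(299,236),(310,215),(339,222),(330,244)],0.015)*1000)
print('muffs',ray(c,[(320,180),(330,160)],0.02)*1000)
print('angle',ray(c,[(291,140),(318,158),(310,150)],0.02)*1000)
R=cv2.Rodrigues(ctrl.sense()['ee_rot'])[0]; print(R.round(3))
```

```text
scene L centroid [[512.8 333.2]] circ 512.8 334.7 35.3 125
scene S centroid [[ 532.1 -340.9]] circ 532.7 -340.9 22.6 143
side L centroid [[510.6 331.8]] circ 511.0 330.9 36.2 357
side S centroid [[ 530.9 -345.8]] circ 531.2 -346.1 20.1 46
can top [[ 673.82953136 -435.36373754]]
brush head/handle end [[ 344.36969385 -194.98248382]
 [ 417.35848449 -331.1806207 ]]
hammer handle end/head [[ 714.33745801 -395.66401242]
 [ 801.04902408 -176.09186548]
 [ 763.30597066 -162.79916895]
 [ 841.49828147 -191.27610581]]
magnet pts [[339.28367266 209.04961099]
 [315.6212053  329.23068821]
 [425.17782593 253.72361844]]
orange [[269.59231736  70.65191548]
 [286.42034494 183.28832543]
 [387.68180751 170.91914009]
 [373.86079868  50.75393351]]
green [[773.17877073 -56.93716208]
 [764.73556527  57.0952043 ]
 [861.38608958  66.15829166]
 [871.15497529 -47.78426211]]
muffs [[723.2027878  260.27068018]
 [708.43830563 410.32257059]]
angle [[509.27741626 487.80951594]
 [661.51665296 402.89823388]
 [610.60150213 446.75726444]]
[[-0.9   -0.001  0.437]
 [-0.437  0.002 -0.9  ]
 [-0.    -1.    -0.002]]
```

Estimates, in mm and degrees:

| Item | Position | Yaw |
|---|---|---|
| Large plate | (476, -50) | about 91.5° |
| Small plate | (651, -16) | about 94° |
| Large stub | (512, 333) | – |
| Small stub | (532, -342) | – |

The candidates were near grey (218,210), far grey (269,220), green (319,231) and orange (207,172). The close crop above confirms near grey is the large plate and far grey is the small one. I'll start with the large plate, pushing +y with both open fingers on the flats of its end face.

```bash
python3 -m crank '[[[0.018,0.045,-0.01,0.1145],[0.036,0.09,-0.02,0.229],[0.055,0.135,-0.03,0.3435],[0.073,0.18,-0.04,0.458],[0.091,0.226,-0.05,0.5725]]]' 0.0854 40; python3 -m crank '[[[0.018,0.045,-0.02,0.1145],[0.036,0.09,-0.05,0.229],[0.055,0.135,-0.08,0.3435],[0.073,0.18,-0.11,0.458],[0.091,0.222,-0.15,0.5725]]]'; python3 -m crank '[[[0,0,0,0],[0,0,0,0]]]'
python3 - <<'E'
from m import *
s=ctrl.sense();print(s['t'],s['q'].round(3),s['ee_pos'].round(4),s['ft_force'].round(2)); R=cv2.Rodrigues(s['ee_rot'])[0]; print('jaw',np.degrees(np.arctan2(R[1,2],R[0,2])))
im=ctrl.get_image('scene');cv2.imwrite('pics/a.png',im[:,:,::-1])
im=ctrl.get_image('wrist');cv2.imwrite('pics/b.png',im[:,:,::-1])
E
```

```text
t: 0.78
ee_pos: [0.3859, -0.3797, 0.3541]
ee_rot: [-0.901, 1.597, -1.597]
ft_force: [0.6, 0.0, 0.5]
grip_width: 0.997
t: 1.4
ee_pos: [0.4776, -0.1579, 0.2046]
ee_rot: [-1.222, 1.185, -1.189]
ft_force: [0.6, -0.3, 0.6]
grip_width: 1.001
t: 1.65
ee_pos: [0.4768, -0.1592, 0.2047]
ee_rot: [-1.222, 1.19, -1.19]
ft_force: [0.2, -0.3, 0.4]
grip_width: 1.005
1.65 [-0.372  0.159  2.141 -0.     0.842 -0.398] [ 0.4768 -0.1592  0.2047] [ 0.25 -0.3   0.44]
jaw 1.5160913202123445
```

View pics/b.png

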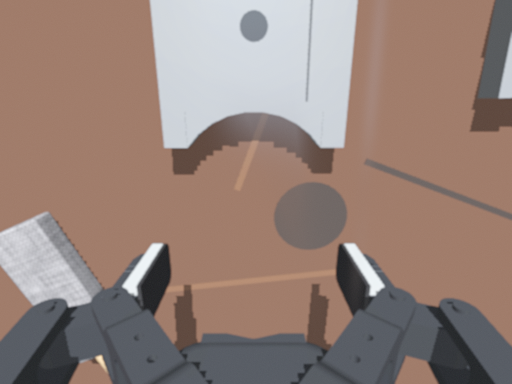

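View pics/a.png

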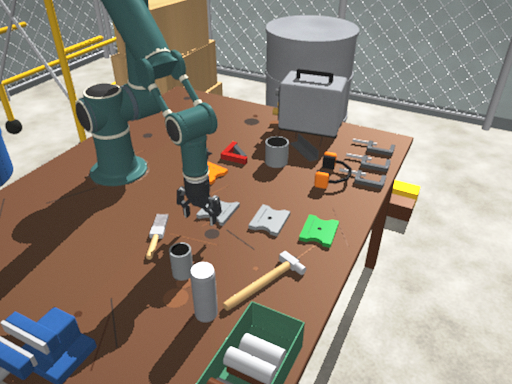

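The wrist view shows the large plate dead ahead: end corners at about (165,148) and (345,148), mouth between, hole at (254,26). The brush head is off to the left at about (60,260).

Run:
```python
from m import *
c=ctrl.calibration('wrist')
print(ray(c,[(165,148),(345,148),(254,26),(188,148),(322,148)],0.015)*1000)
print('brush',ray(c,[(50,213),(105,285)],0.02)*1000)
print('can/small plate',ray(c,[(480,98)],0.015)*1000)
```

```text
[[ 427.52234872 -109.81014128]
 [ 528.85179228 -107.22640556]
 [ 475.95758065  -47.67524986]
 [ 440.45522366 -109.48037404]
 [ 515.88935056 -107.5569267 ]]
brush [[ 359.20829509 -148.857097  ]
 [ 384.85251452 -197.65734563]]
can/small plate [[597.84837332 -78.64840608]]
```

```bash
python3 -m crank '[[[0.001,0.01,-0.015,0],[0.001,0.012,-0.03,0],[0.001,0.012,-0.034,0],[0.001,0.012,-0.034,0]]]'; python3 -m crank '[[[0,0,-0.003,0],[0,0,-0.003,0]]]';python3 - <<'E'
from m import *
im=ctrl.get_image('side');cv2.imwrite('pics/c.png',cv2.resize(im[140:260,200:360,::-1],None,fx=5,fy=5,interpolation=2))
E
```

```text
t: 2.25
ee_pos: [0.4773, -0.1472, 0.1699]
ee_rot: [-1.222, 1.191, -1.189]
ft_force: [0.8, -0.2, -1.7]
grip_width: 1.001
t: 2.5
ee_pos: [0.4778, -0.1474, 0.1677]
ee_rot: [-1.221, 1.19, -1.19]
ft_force: [-0.1, -0.7, 0.3]
grip_width: 0.996
```

View pics/c.png

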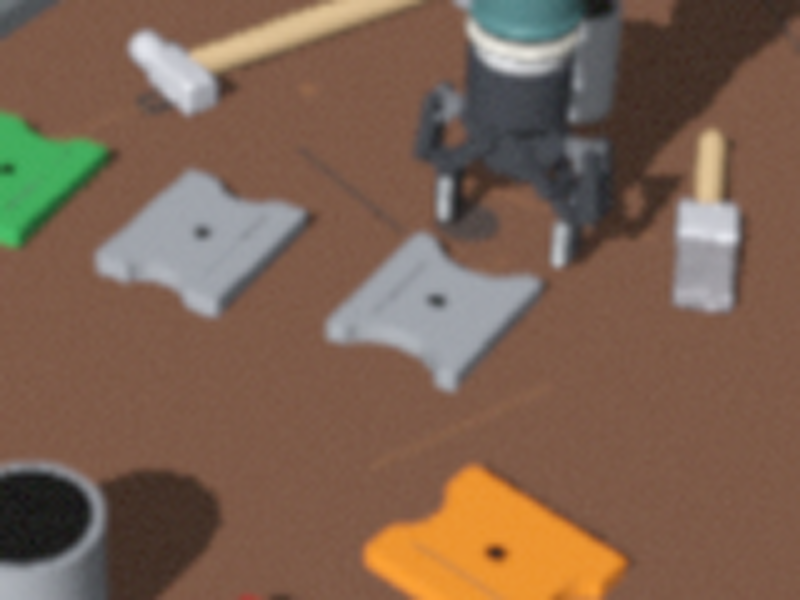

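The fingers are just above the table behind the plate's end, with the brush clear. I'll lower 2 mm and advance to contact.

```bash
python3 -m crank '[[[0,0.010,-0.0025,0],[0,0.018,-0.0025,0],[0,0.023,-0.0025,0],[0,0.028,-0.0025,0],[0,0.031,-0.0025,0]]]'
```

```text
t: 3.18
ee_pos: [0.4778, -0.1162, 0.1652]
ee_rot: [-1.222, 1.189, -1.19]
ft_force: [-0.5, -2.4, -1.0]
grip_width: 1.004
```

```bash
python3 -m crank '[[[0,0.005,0,0],[0,0.01,0,0],[0,0.015,0,0]]]'
python3 - <<'E'
from m import *
im=ctrl.get_image('wrist');cv2.imwrite('pics/d.png',im[:,:,::-1])
E
```

```text
t: 3.55
ee_pos: [0.4778, -0.1011, 0.1653]
ee_rot: [-1.221, 1.19, -1.19]
ft_force: [0.4, -3.4, -0.3]
grip_width: 1.001
```

View pics/d.png

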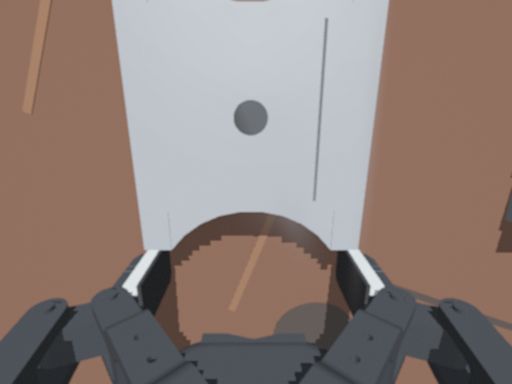

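The wrist view shows both fingers squarely on the end-face flats, with the plate centred (hole at (251,117)). I'll work out a gentle arc to the stub.

```bash
cat > arc.py <<'E'
import numpy as np
from scipy.optimize import brentq
def arc(tcp,th0,stub,rm,d=0.071,n=6):
    """constant curvature, plate centre path tangent to heading th (toward stub). prints TCP shift/turn"""
    tcp=np.array(tcp);stub=np.array(stub);h=lambda a:np.array([np.cos(a),np.sin(a)])
    C0=tcp+d*h(th0)
    def err(f):
        C1=stub-rm*h(f);v=C1-C0;m=(f+th0)/2
        return v[0]*np.sin(m)-v[1]*np.cos(m)
    f=brentq(err,th0-0.6,th0+0.6)
    C1=stub-rm*h(f);ch=np.linalg.norm(C1-C0);D=f-th0
    print('C0',C0.round(4),'final heading deg',np.degrees(f).round(2),'C1',C1.round(4),'travel',ch.round(4),'turn',D.round(4))
    for k in range(1,n+1):
        u=k/n;c=C0+ch*u*np.sinc(D*u/2/np.pi)/np.sinc(D/2/np.pi)*h(th0+D*u/2)
        p=c-d*h(th0+D*u); print(round(u,2),(p-tcp).round(4),round(D*u,4))
E
python3 -c "
from arc import *
arc((.4778,-.1011),np.radians(91.5),(.512,.333),.0861,n=10)"
```

```text
C0 [ 0.4759 -0.0301] final heading deg 79.89 C1 [0.4969 0.2482] travel 0.2791 turn -0.2026
0.1 [-0.0019  0.0279] -0.0203
0.2 [-0.0032  0.0559] -0.0405
0.3 [-0.004   0.0839] -0.0608
0.4 [-0.0041  0.1119] -0.081
0.5 [-0.0038  0.1399] -0.1013
0.6 [-0.0028  0.1679] -0.1216
0.7 [-0.0013  0.1958] -0.1418
0.8 [0.0008 0.2237] -0.1621
0.9 [0.0034 0.2516] -0.1823
1.0 [0.0066 0.2794] -0.2026
```

```bash
python3 -m crank '[[[-0.0009,0.014,0,-0.010],[-0.0019,0.028,0,-0.020],[-0.0026,0.042,0,-0.030],[-0.0032,0.056,0,-0.0405],[-0.0036,0.070,0,-0.051]]]';  python3 -m crank '[[[-0.0005,0.014,0,-0.010],[-0.0005,0.028,0,-0.020],[-0.0005,0.042,0,-0.030],[-0.0004,0.056,0,-0.0405],[-0.0002,0.070,0,-0.051]]]'
python3 - <<'E'
from m import *
im=ctrl.get_image('wrist');cv2.imwrite('pics/e.png',im[:,:,::-1])
E
```

```text
t: 4.22
ee_pos: [0.474, -0.0305, 0.1654]
ee_rot: [-1.197, 1.228, -1.228]
ft_force: [-0.3, -2.9, 0.1]
grip_width: 1.0
t: 4.85
ee_pos: [0.4736, 0.0394, 0.1653]
ee_rot: [-1.173, 1.265, -1.265]
ft_force: [1.0, -4.3, 1.5]
grip_width: 1.001
```

View pics/e.png

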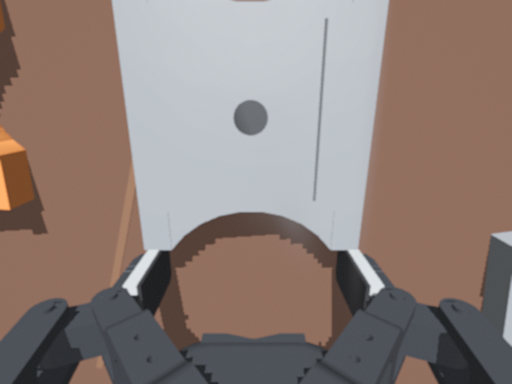

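The plate hasn't shifted at all on the fingers (hole still at (251,117)). Continuing along the arc.

```bash
python3 -m crank '[[[0.0004,0.014,0,-0.010],[0.0010,0.028,0,-0.020],[0.0017,0.042,0,-0.030],[0.0025,0.056,0,-0.0405],[0.0036,0.070,0,-0.051]]]';  python3 - <<'E'
from m import *
im=ctrl.get_image('wrist');cv2.imwrite('pics/f.png',im[:,:,::-1])
im=ctrl.get_image('scene');cv2.imwrite('pics/g.png',im[:,:,::-1]);im=im[:,:,::-1]
a=cv2.resize(im[110:210,200:340],None,fx=5,fy=5,interpolation=2);cv2.imwrite('pics/g2.png',a)
E
```

```text
t: 5.52
ee_pos: [0.477, 0.1089, 0.1651]
ee_rot: [-1.148, 1.303, -1.302]
ft_force: [-0.3, -4.3, 1.9]
grip_width: 0.996
```

View pics/f.png

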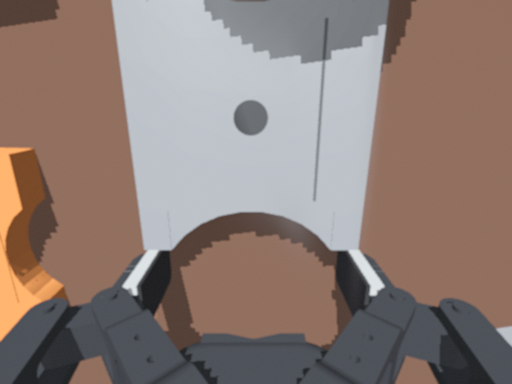

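View pics/g2.png

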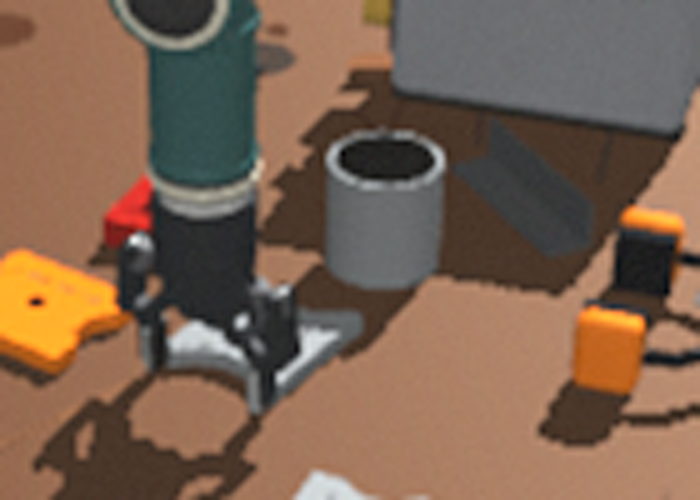

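The plate is still seated on the fingers and the scene view shows it lined up with the large stub. I'll recompute the remainder.

Run:
```python
from m import *
from arc import arc
s=ctrl.sense();R=cv2.Rodrigues(s['ee_rot'])[0]; a=np.arctan2(R[1,2],R[0,2]);print(np.degrees(a)+90, s['ee_pos'])
c=ctrl.calibration('wrist')
# hole & rear flats relative to TCP
p=ray(c,[(251,117),(143,249),(361,249)],0.015);d=p-s['ee_pos'][:2];h=np.array([-np.sin(a),np.cos(a)]);j=np.array([np.cos(a),np.sin(a)])
print('ahead',(d@h*1000).round(1),'side',(d@j*1000).round(1))
arc(s['ee_pos'][:2],a+np.pi/2,(.512,.333),.0861,n=7)
im=cv2.imread('pics/g.png');c=ctrl.calibration('scene')
m=(im.max(2)<60).astype(np.uint8);_,lab=cv2.connectedComponents(m);ys,xs=np.nonzero(lab==lab[142,277]);print(len(xs),ray(c,[(xs.mean(),ys.mean())],.09)*1000)
```

```text
82.77634534987538 [0.4772737  0.10980086 0.16520911]
ahead [71.3 10.9 11. ] side [ -0.2 -51.2  51.6]
C0 [0.4862 0.1802] final heading deg 79.74 C1 [0.4967 0.2483] travel 0.0688 turn -0.053
0.14 [0.0007 0.0098] -0.0076
0.29 [0.0016 0.0196] -0.0151
0.43 [0.0024 0.0294] -0.0227
0.57 [0.0034 0.0393] -0.0303
0.71 [0.0044 0.049 ] -0.0379
0.86 [0.0056 0.0588] -0.0454
1.0 [0.0067 0.0686] -0.053
125 [[512.77341283 333.19148688]]
```

```bash
python3 -m crank '[[[0.0008,0.012,0,-0.009],[0.0018,0.023,0,-0.018],[0.0028,0.034,0,-0.026],[0.0039,0.045,0,-0.035],[0.0049,0.054,0,-0.042]]]';  python3 - <<'E'
from m import *
im=ctrl.get_image('side')[:,:,::-1];cv2.imwrite('pics/k0.png',im)
a=cv2.resize(im[180:300,160:300],None,fx=5,fy=5,interpolation=2);cv2.imwrite('pics/k.png',a)
im=ctrl.get_image('scene')[:,:,::-1];cv2.imwrite('pics/l0.png',im)
a=cv2.resize(im[120:210,220:320],None,fx=6,fy=6,interpolation=2);cv2.imwrite('pics/l.png',a)
E
```

```text
t: 6.25
ee_pos: [0.4823, 0.1635, 0.165]
ee_rot: [-1.125, 1.333, -1.333]
ft_force: [-0.8, -3.5, 0.6]
grip_width: 1.001
```

View pics/k.png

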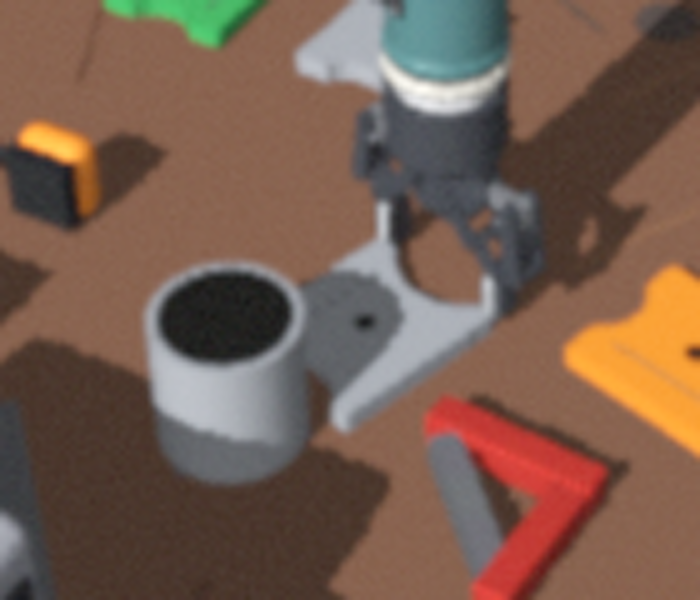

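View pics/l.png

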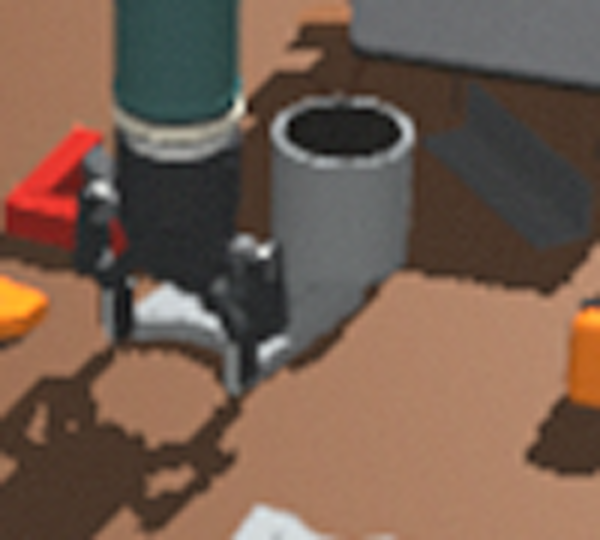

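In the side view the mouth is about 15 mm short of the stub, and the magnet is clear of the plate. I'll creep in slowly and watch the force.

```bash
python3 -m crank '[[[0.0004,0.003,0,-0.002],[0.0009,0.006,0,-0.005],[0.0013,0.0085,0,-0.007],[0.0017,0.010,0,-0.009],[0.0017,0.0115,0,-0.011]]]'; python3 -m crank '[[[0.0001,0.001,0,0],[0.0002,0.0018,0,0]]]'
```

```text
t: 6.98
ee_pos: [0.4841, 0.1742, 0.1652]
ee_rot: [-1.119, 1.341, -1.341]
ft_force: [-1.4, -4.6, 1.1]
grip_width: 0.998
t: 7.22
ee_pos: [0.4843, 0.1761, 0.1652]
ee_rot: [-1.118, 1.341, -1.341]
ft_force: [-0.6, -4.1, 2.6]
grip_width: 0.999
```

```bash
python3 -m crank '[[[0.0001,0.0008,0,0],[0.0002,0.0013,0,0]]]'
```

```text
t: 7.48
ee_pos: [0.4845, 0.1774, 0.1652]
ee_rot: [-1.119, 1.341, -1.341]
ft_force: [-0.6, -4.5, 1.4]
grip_width: 1.001
```

```bash
for i in 1; do python3 -m crank '[[[0.0001,0.0006,0,0],[0.0002,0.001,0,0]]]'|grep -E "pos|for"; done; python3 -m crank '[[[0.0001,0.0006,0,0],[0.0002,0.001,0,0]]]'|grep -E "pos|for"
```

```text
ee_pos: [0.4847, 0.1784, 0.1652]
ft_force: [-1.4, -4.4, 1.8]
ee_pos: [0.4848, 0.1793, 0.1652]
ft_force: [-0.3, -4.7, 3.0]
```

```bash
python3 -m crank '[[[0.0001,0.0006,0,0],[0.0002,0.001,0,0]]]'|grep -E "pos|for";python3 - <<'E'
from m import *
s=ctrl.sense();R=cv2.Rodrigues(s['ee_rot'])[0]; a=np.arctan2(R[1,2],R[0,2]);print(np.degrees(a)+90)
im=ctrl.get_image('side')[:,:,::-1];
a=cv2.resize(im[200:300,180:290],None,fx=6,fy=6,interpolation=2);cv2.imwrite('pics/n.png',a)
im=ctrl.get_image('wrist')[:,:,::-1];cv2.imwrite('pics/o.png',im)
E
```

```text
ee_pos: [0.485, 0.1803, 0.1652]
ft_force: [-1.7, -5.0, 3.1]
79.68563678317327
```

View pics/n.png

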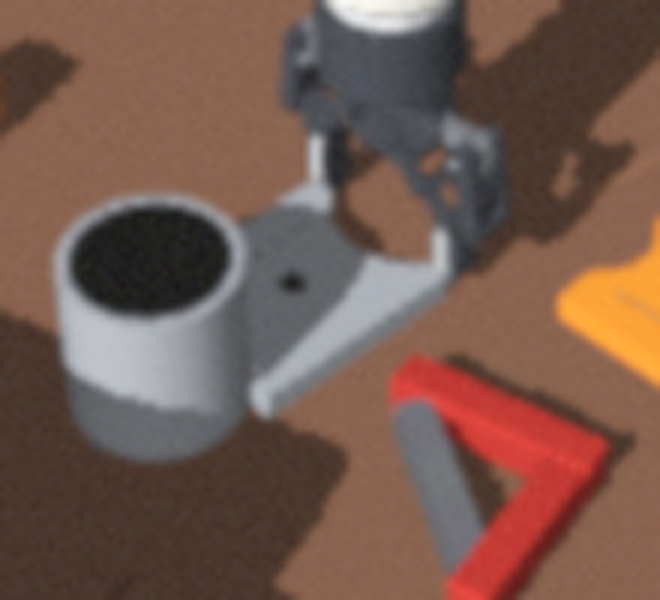

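View pics/o.png

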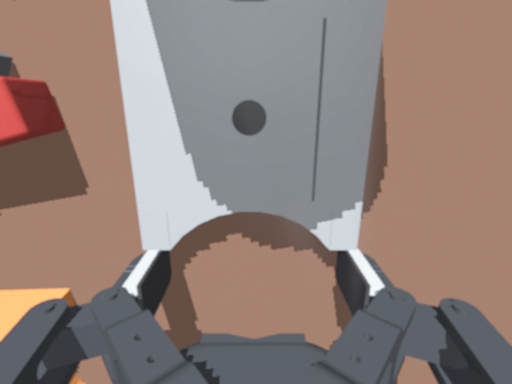

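The plate has shifted about 0.5 mm to the left on the fingers (hole now at (249,117)), so the mouth is starting to self-centre. I'll continue with a slight -x bias.

```bash
python3 -m crank '[[[-0.0003,0.0006,0,0],[-0.0003,0.001,0,0]]]'|grep -E "pos|for";python3 -m crank '[[[-0.0003,0.0006,0,0],[-0.0003,0.001,0,0]]]'|grep -E "pos|for"
```

```text
ee_pos: [0.4849, 0.1814, 0.1652]
ft_force: [0.4, -3.2, 0.4]
ee_pos: [0.4847, 0.1822, 0.1652]
ft_force: [1.2, -6.6, 1.1]
```

```bash
python3 -m crank '[[[-0.0001,0.0005,0,0],[0,0.001,0,0]]]'|grep -E "pos|for"; python3 -m crank '[[[0,0.0005,0,0],[0,0.001,0,0]]]'|grep -E "pos|for"
```

```text
ee_pos: [0.4847, 0.1825, 0.1652]
ft_force: [1.8, -11.0, 2.3]
ee_pos: [0.4847, 0.1828, 0.1652]
ft_force: [1.4, -15.1, 2.9]
```

```bash
python3 -m crank '[[[0,0.0005,0,0],[0,0.001,0,0]]]'|grep -E "pos|for"; python3 -m crank '[[[0,0.0005,0,0],[0,0.001,0,0],[0,0.001,0,0]]]'|grep -E "pos|for"
```

```text
ee_pos: [0.4847, 0.1831, 0.1652]
ft_force: [2.6, -19.3, 3.7]
ee_pos: [0.4848, 0.1834, 0.1652]
ft_force: [2.0, -22.0, 5.2]
```

Run:
```python
from m import *
im=ctrl.get_image('side')[:,:,::-1];
a=cv2.resize(im[200:300,180:290],None,fx=6,fy=6,interpolation=2);cv2.imwrite('pics/p.png',a)
im=ctrl.get_image('wrist')[:,:,::-1];cv2.imwrite('pics/q.png',im)
```

```text
(no output)
```

View pics/p.png

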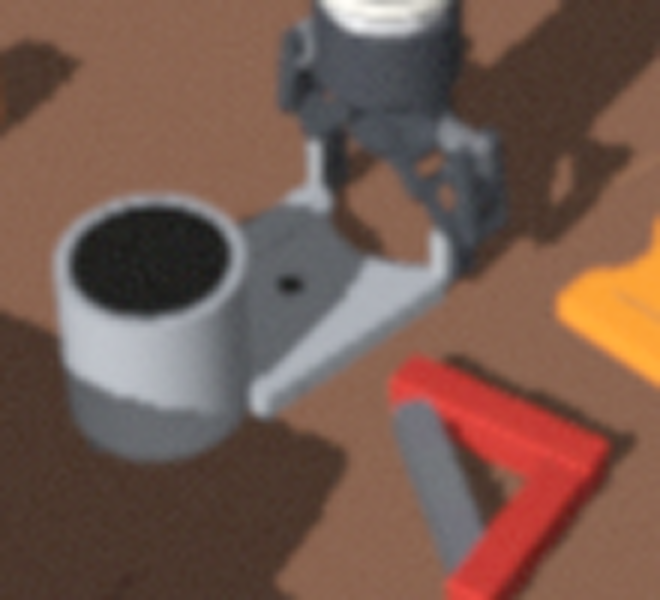

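View pics/q.png

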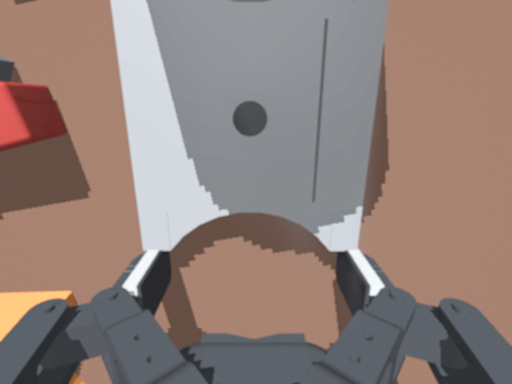

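The force is about 22 N, with the TCP now moving only about 0.3 mm per 1 mm commanded. I'll back off and check the fit with all cameras.

```bash
python3 -m crank '[[[-0.0005,-0.004,0,0],[-0.003,-0.015,0,0],[-0.006,-0.035,0.01,0],[-0.008,-0.045,0.05,0],[-0.008,-0.045,0.1,0]]]';python3 - <<'E'
from m import *
c=ctrl.calibration('side');im=ctrl.get_image('side')[:,:,::-1];cv2.imwrite('pics/r0.png',im)
a=cv2.resize(im[200:300,180:290],None,fx=6,fy=6,interpolation=2)
c2=ctrl.calibration('scene');im2=ctrl.get_image('scene')[:,:,::-1];cv2.imwrite('pics/s0.png',im2)
b=cv2.resize(im2[115:215,225:325],None,fx=6,fy=6,interpolation=2);cv2.imwrite('pics/r.png',a);cv2.imwrite('pics/s.png',b)
for n,o in (('side',plates(im,c,100)),('scene',plates(im2,c2,150))): print(n,o)
E
```

```text
t: 10.68
ee_pos: [0.4751, 0.1399, 0.2654]
ee_rot: [-1.121, 1.343, -1.34]
ft_force: [1.2, 0.5, 0.1]
grip_width: 1.002
side []
scene [(651.6123046875, -16.196266174316406, 101.77091217041016, 123.55009460449219, 94.05297708511353, 632.5, (269.5, 218.5))]
```

View pics/r.png

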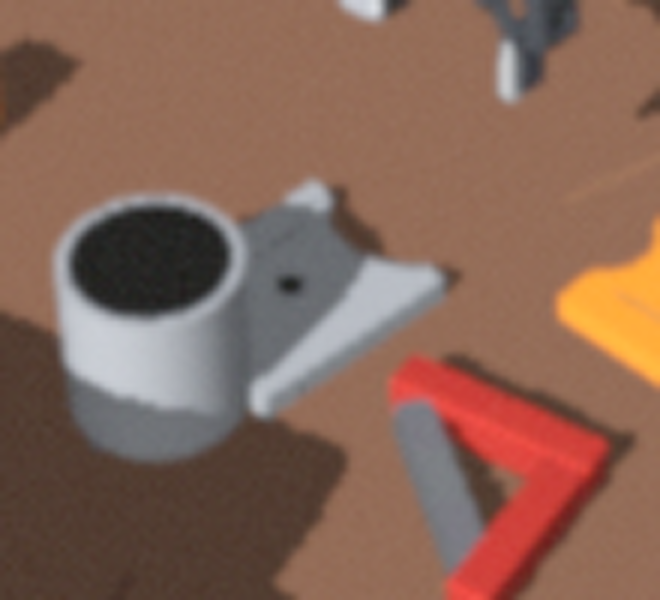

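View pics/s.png

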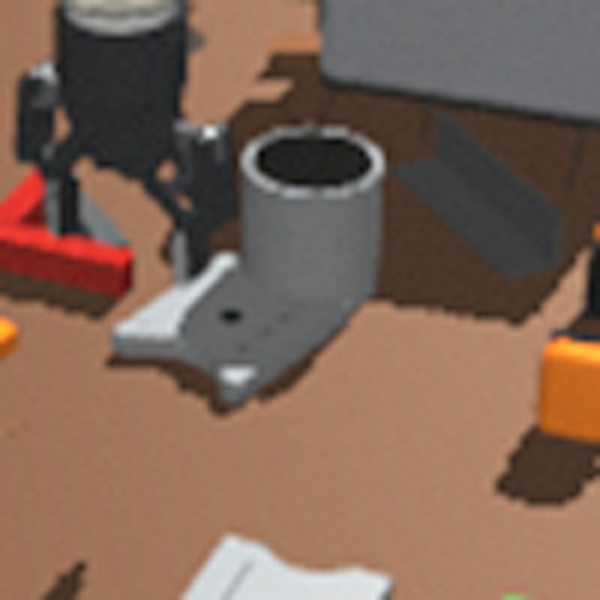

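```bash
cat >> h.py <<'E'
def dark(im,x,y,r,k=0.75):
    g=im.astype(float).sum(2);p=g[y-r:y+r+1,x-r:x+r+1];w=np.clip(k*np.median(p)-p,0,None)
    gy,gx=np.mgrid[y-r:y+r+1,x-r:x+r+1];return (gx*w).sum()/w.sum(),(gy*w).sum()/w.sum()
def top(im,x,y,thr=60):
    m=(im.max(2)<thr).astype(np.uint8);_,lab=cv2.connectedComponents(m);ys,xs=np.nonzero(lab==lab[y,x]);return xs.mean(),ys.mean()
E
python3 - <<'E'
from m import *
for n,f,hp,tp,oth in (('scene','s0',(263,167),(277,142),[(244.5,171.5),(264.5,181)]),('side','r0',(228,247),(205,243),[(233.0,232.5),(253.5,246.5)])):
    im=cv2.imread(f'pics/{f}.png');c=ctrl.calibration(n)
    u=dark(im,*hp,4);H=ray(c,[u],.015)[0];T=ray(c,[top(im,*tp)],.09)[0];d=T-H
    print(n,u,'hole',H.round(4),'stub',T.round(4),'dist',np.linalg.norm(d).round(4),'dir',np.degrees(np.arctan2(d[1],d[0])).round(2))
    print(' corners',ray(c,oth,.015).round(4))
E
```

```text
scene (np.float64(263.05658536585366), np.float64(167.24926829268293)) hole [0.4968 0.2496] stub [0.5128 0.3332] dist 0.0851 dir 79.17
 corners [[0.4481 0.1905]
 [0.5432 0.1678]]
side (np.float64(227.88), np.float64(246.99142857142857)) hole [0.4956 0.2473] stub [0.5104 0.3318] dist 0.0857 dir 80.06
 corners [[0.5224 0.1872]
 [0.4338 0.1998]]
```

Both cameras put the plate centre 85.1 to 85.7 mm from the stub axis, against 85.1 to 86.1 for fully home, so the large joint is home. Next is the small plate at (651,-16) with yaw 94°. I'll approach behind its +y end with a narrower opening.

```bash
python3 -m crank '[[[0.04,-0.01,0,0.06],[0.08,-0.02,0,0.12],[0.12,-0.03,-0.01,0.18],[0.155,-0.038,-0.03,0.25],[0.171,-0.04,-0.05,0.25]]]' 0.064;  python3 -m crank '[[[0,0,0,0],[0,0,0,0]]]'
python3 - <<'E'
from m import *
im=ctrl.get_image('wrist')[:,:,::-1];cv2.imwrite('pics/t.png',im)
E
```

```text
t: 11.4
ee_pos: [0.649, 0.1001, 0.2148]
ee_rot: [-1.24, 1.157, -1.158]
ft_force: [0.8, 0.6, -0.7]
grip_width: 0.751
t: 11.65
ee_pos: [0.6468, 0.1011, 0.2152]
ee_rot: [-1.242, 1.158, -1.157]
ft_force: [0.2, 0.1, -0.8]
grip_width: 0.75
```

View pics/t.png

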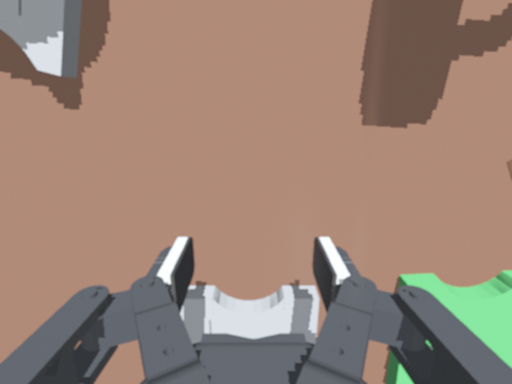

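The wrist camera faces away from this push, but the plate's +y end still shows: corners at about (186,287) and (320,287), mouth at about (250,300). The green plate is off to the right.

Run:
```python
from m import *
s=ctrl.sense();R=cv2.Rodrigues(s['ee_rot'])[0]; a=np.arctan2(R[1,2],R[0,2]);print(s['q'].round(2),s['ee_pos'],np.degrees(a))
c=ctrl.calibration('wrist')
p=ray(c,[(186,286.5),(320.5,286.5),(212,290),(290,290)],0.015);d=p-s['ee_pos'][:2];h=np.array([-np.sin(a),np.cos(a)]);j=np.array([np.cos(a),np.sin(a)])
print(p.round(4),'ahead',(d@h*1000).round(1),'side',(d@j*1000).round(1))
```

```text
[0.12 0.4  1.8  0.   0.94 0.05] [0.64688529 0.10128864 0.21578313] 4.016094102144372
[[0.6041 0.0513]
 [0.6982 0.058 ]
 [0.6224 0.0497]
 [0.6772 0.0536]] ahead [-46.9 -46.8 -49.8 -49.7] side [-46.2  48.2 -28.1  26.9]
```

```bash
python3 -m crank '[[[0.0005,0,-0.02,0],[0.0005,0,-0.035,0],[0.0005,0,-0.04,0],[0.0005,0,-0.04,0]]]' ;python3 -m crank '[[[0,0,-0.003,0],[0,0,-0.003,0]]]'
python3 - <<'E'
from m import *
im=ctrl.get_image('side')[:,:,::-1];cv2.imwrite('pics/u.png',cv2.resize(im[140:240,180:310],None,fx=6,fy=6,interpolation=2))
im=ctrl.get_image('scene')[:,:,::-1];cv2.imwrite('pics/v.png',cv2.resize(im[140:240,220:350],None,fx=6,fy=6,interpolation=2))
E
```

```text
t: 12.2
ee_pos: [0.6474, 0.1013, 0.1741]
ee_rot: [-1.243, 1.159, -1.157]
ft_force: [0.1, 0.4, -0.6]
grip_width: 0.749
t: 12.45
ee_pos: [0.6482, 0.1013, 0.1724]
ee_rot: [-1.241, 1.157, -1.158]
ft_force: [0.4, 0.0, -0.1]
grip_width: 0.745
```

View pics/u.png

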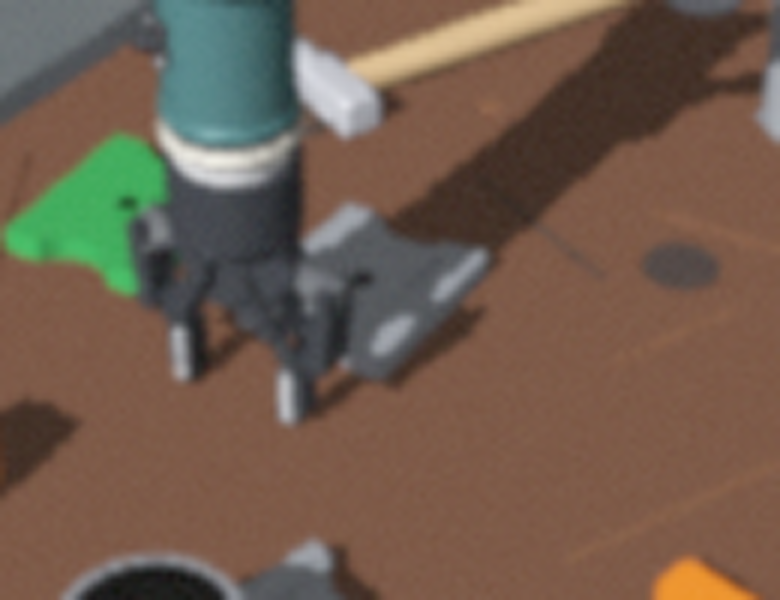

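View pics/v.png

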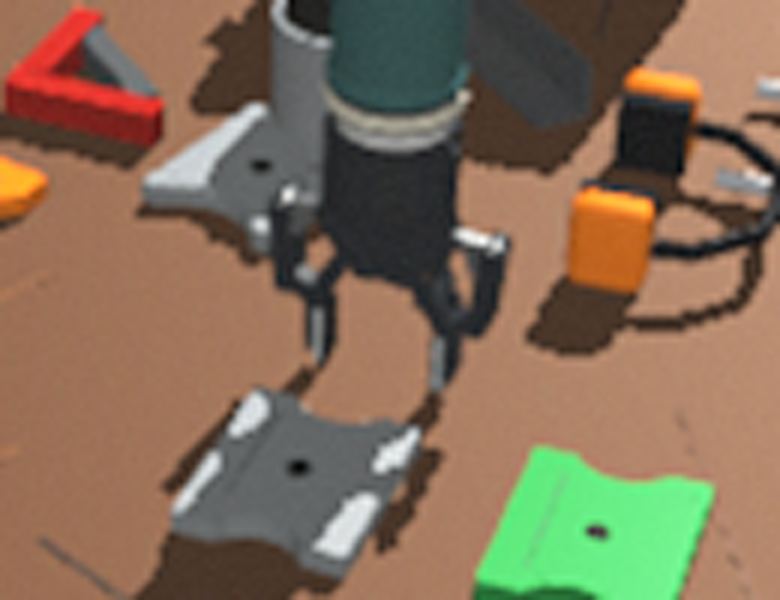

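The fingers straddle the end flats correctly. I'll lower a bit and advance to contact.

```bash
python3 -m crank '[[[0,0,-0.002,0],[0,0,-0.0035,0]]]'; python3 -m crank '[[[-0.0005,-0.01,0,0],[-0.0003,-0.018,0,0],[0,-0.024,0,0],[0,-0.029,0,0],[0.001,-0.034,0,0]]]'
```

```text
t: 12.8
ee_pos: [0.648, 0.1013, 0.1687]
ee_rot: [-1.241, 1.157, -1.158]
ft_force: [0.9, -0.3, 0.1]
grip_width: 0.745
t: 13.42
ee_pos: [0.649, 0.0669, 0.1687]
ee_rot: [-1.241, 1.158, -1.158]
ft_force: [-0.3, -0.2, 0.1]
grip_width: 0.751
```

```bash
python3 -m crank '[[[0.0003,-0.005,0,0],[0.0007,-0.01,0,0],[0.001,-0.015,0,0]]]'
python3 - <<'E'
from m import *
im=ctrl.get_image('scene')[:,:,::-1];cv2.imwrite('pics/w0.png',im);cv2.imwrite('pics/w.png',cv2.resize(im[170:250,220:350],None,fx=6,fy=6,interpolation=2))
im=ctrl.get_image('wrist')[:,:,::-1];cv2.imwrite('pics/w2.png',im)
s=ctrl.sense();R=cv2.Rodrigues(s['ee_rot'])[0]; a=np.arctan2(R[1,2],R[0,2]);print(s['ee_pos'],np.degrees(a))
E
```

```text
t: 13.8
ee_pos: [0.65, 0.0526, 0.1687]
ee_rot: [-1.24, 1.158, -1.157]
ft_force: [0.3, 3.6, 0.1]
grip_width: 0.752
[0.6500259  0.05211254 0.16869697] 3.99566224623751
```

View pics/w.png

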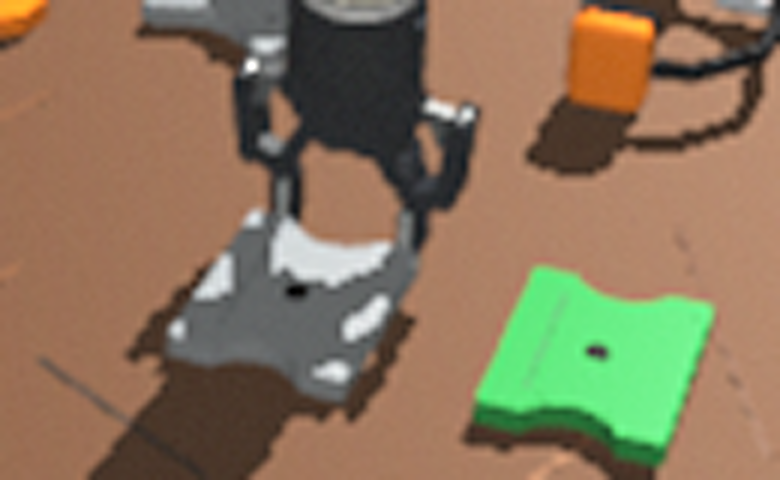

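View pics/w2.png

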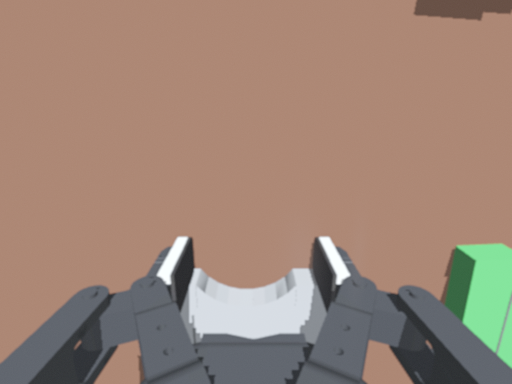

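Run:
```python
from m import *
im=cv2.imread('pics/w2.png')
cv2.imwrite('pics/w3.png',cv2.resize(im[225:345,150:355],None,fx=3.9,fy=3.9,interpolation=2))
c=ctrl.calibration('scene');w=cv2.imread('pics/w0.png');u=dark(w,269,218,3);print(u,ray(c,[u],.015))
s=ctrl.sense();a=np.radians(4.0);c=ctrl.calibration('wrist');h=np.array([-np.sin(a),np.cos(a)]);j=np.array([np.cos(a),np.sin(a)])
p=ray(c,[(203,270),(292,270),(192,270),(313,270)],0.015);d=p-s['ee_pos'][:2];print('ahead',(d@h*1000).round(1),'side',(d@j*1000).round(1))
```

```text
(np.float64(268.9284232365145), np.float64(218.0746887966805)) [[ 0.65162888 -0.01978746]]
ahead [-2.9 -2.9 -3.  -2.9] side [-24.1  20.1 -29.6  30.6]
```

View pics/w3.png

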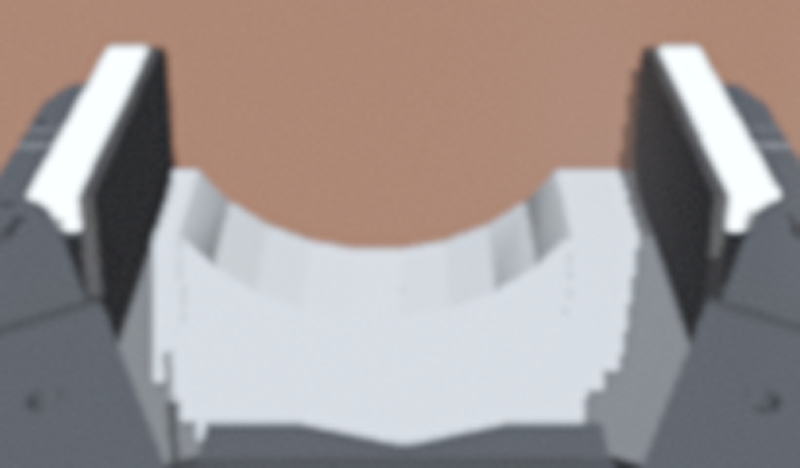

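Run:
```python
from m import *
s=ctrl.sense();a=np.radians(4.0);c=ctrl.calibration('wrist');h=np.array([-np.sin(a),np.cos(a)]);j=np.array([np.cos(a),np.sin(a)])
for q,z in (([(196.9,286),(296.2,285.3)],.015),([(200,268),(292.3,268)],0.)):
    p=ray(c,q,z);d=p-s['ee_pos'][:2];print('ahead',(d@h*1000).round(1),'side',(d@j*1000).round(1))
```

```text
ahead [-12.3 -11.8] side [-27.7  22.7]
ahead [-11.4 -11.4] side [-28.8  22.6]
```

Contact is good: plate end 11.5 mm from the TCP, mouth centred 2.8 mm toward -x of the gripper, both fingers on the flats. The camera and tool estimates of the plate centre agree, at about (652,-19). Planning a turn and then a straight run to the stub.

```bash
cat > plan2.py <<'E'
import numpy as np
from scipy.optimize import brentq
def plan(tcp,jaw,stub,R=0.2,dh=-0.0715,dj=-0.0028,rm=0.0773,step=0.014):
    """clockwise turn (R>0) radius |R| then straight, push along -h. rows absolute shift from now"""
    tcp=np.array(tcp);stub=np.array(stub)
    J=lambda a:np.array([np.cos(a),np.sin(a)]);H=lambda a:np.array([-np.sin(a),np.cos(a)])
    C0=tcp+dh*H(jaw)+dj*J(jaw); sg=np.sign(R);r=abs(R)
    # moving along -H; right side of -H is -J
    O=C0-sg*r*J(jaw)
    cen=lambda a:O+sg*r*J(a)
    f=lambda b:np.dot(stub-cen(jaw-sg*b),J(jaw-sg*b))
    b=brentq(f,0,1.0); L=r*b; D=np.linalg.norm(stub-cen(jaw-sg*b))-rm
    print('C0',C0.round(4),'turn deg',np.degrees(b).round(2),'arc',L.round(4),'straight',D.round(4),'final jaw',np.degrees(jaw-sg*b).round(2))
    n=int(np.ceil((L+D)/step))
    for k in range(1,n+1):
        s=(L+D)*k/n; a=jaw-sg*min(s,L)/r
        c=cen(a)-H(a)*max(0,s-L); p=c-dh*H(a)-dj*J(a)
        print(k,round(s,4),(p-tcp).round(4),round(a-jaw,4))
E
python3 -c "
from plan2 import *
plan((.65,.0523),np.radians(4.0),(.5318,-.3428),R=0.2)"
```

```text
Traceback (most recent call last):
  File "plan2.py", line 13, in plan
    print('C0',C0.round(4),'turn deg',np.degrees(b).round(2),'arc',L.round(4),'straight',D.round(4),'final jaw',np.degrees(jaw-sg*b).round(2))
                                                                   ^^^^^^^
AttributeError: 'float' object has no attribute 'round'
```

```bash
sed -i 's/L=r\*b;/L=np.float64(r*b);/' plan2.py; python3 -c "
from plan2 import *
plan((.65,.0523),np.radians(4.0),(.5318,-.3428),R=0.2)"
```

```text
C0 [ 0.6522 -0.0192] turn deg 28.41 arc 0.0992 straight 0.172 final jaw -24.41
1 0.0136 [ 0.0053 -0.0136] -0.0678
2 0.0271 [ 0.0097 -0.0275] -0.1356
3 0.0407 [ 0.0132 -0.0416] -0.2033
4 0.0542 [ 0.0157 -0.056 ] -0.2711
5 0.0678 [ 0.0172 -0.0705] -0.3389
6 0.0813 [ 0.0177 -0.085 ] -0.4067
7 0.0949 [ 0.0173 -0.0996] -0.4745
8 0.1084 [ 0.0131 -0.1126] -0.4958
9 0.122 [ 0.0075 -0.125 ] -0.4958
10 0.1356 [ 0.0019 -0.1373] -0.4958
11 0.1491 [-0.0037 -0.1497] -0.4958
12 0.1627 [-0.0093 -0.162 ] -0.4958
13 0.1762 [-0.0149 -0.1743] -0.4958
14 0.1898 [-0.0205 -0.1867] -0.4958
15 0.2033 [-0.0261 -0.199 ] -0.4958
16 0.2169 [-0.0318 -0.2114] -0.4958
17 0.2305 [-0.0374 -0.2237] -0.4958
18 0.244 [-0.043  -0.2361] -0.4958
19 0.2576 [-0.0486 -0.2484] -0.4958
20 0.2711 [-0.0542 -0.2608] -0.4958
```

```bash
python3 -m crank '[[[0.0053,-0.0136,0,-0.068],[0.0097,-0.0275,0,-0.1356],[0.0132,-0.0416,0,-0.2033],[0.0157,-0.056,0,-0.2711],[0.0172,-0.0705,0,-0.339]]]'
cat > chk.py <<'E'
from m import *
import sys
tag=sys.argv[1];hx,hy=int(sys.argv[2]),int(sys.argv[3])
s=ctrl.sense();R=cv2.Rodrigues(s['ee_rot'])[0]; a=np.arctan2(R[1,2],R[0,2]);print(s['ee_pos'].round(4),'jaw',np.degrees(a).round(2),a.round(4),s['ft_force'].round(1))
w=ctrl.get_image('wrist')[:,:,::-1];im=ctrl.get_image('scene')[:,:,::-1]
cv2.imwrite(f'pics/{tag}_s.png',im)
A=cv2.resize(w[225:345,150:355],None,fx=2.9,fy=2.9,interpolation=2);B=cv2.resize(im[hy-32:hy+32,hx-55:hx+55],(A.shape[1],A.shape[1]*64//110),interpolation=2)
cv2.imwrite(f'pics/{tag}.png',np.vstack([A,B[:800]])[:700]); 
c=ctrl.calibration('wrist');cv2.imwrite(f'pics/{tag}_w.png',w)
E
python3 chk.py x 262 225
```

```text
t: 14.52
ee_pos: [0.6674, -0.0181, 0.1686]
ee_rot: [-1.068, 1.406, -1.406]
ft_force: [0.6, 2.3, -0.6]
grip_width: 0.748
[ 0.6674 -0.0181  0.1686] jaw -15.53 -0.271 [ 0.6  2.3 -0.6]
```

View pics/x.png

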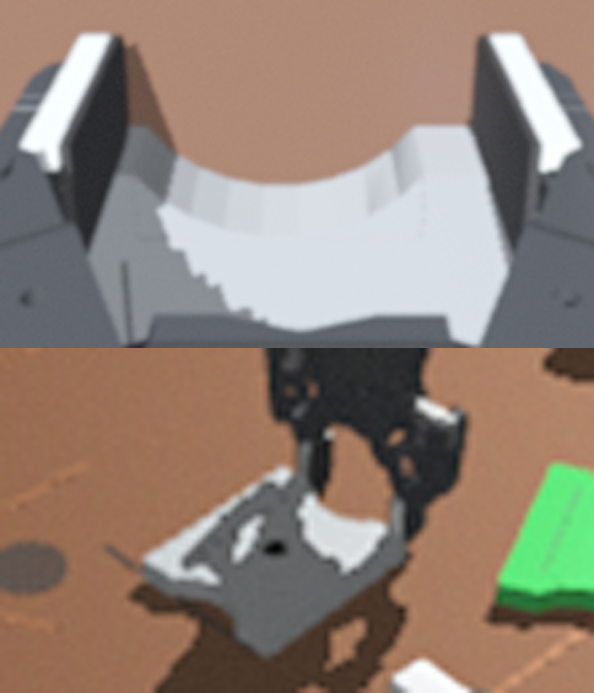

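The plate is still flush on the fingers. Continuing.

```bash
python3 -m crank '[[[0.0005,-0.0145,0,-0.068],[0.0001,-0.0291,0,-0.1356],[-0.0041,-0.0421,0,-0.1568],[-0.0097,-0.0545,0,-0.1568],[-0.0153,-0.0668,0,-0.1568]]]'; python3 chk.py y 245 235
```

```text
t: 15.25
ee_pos: [0.6515, -0.0854, 0.1688]
ee_rot: [-0.977, 1.515, -1.515]
ft_force: [0.9, 2.4, -0.2]
grip_width: 0.74
[ 0.6515 -0.0854  0.1688] jaw -24.33 -0.4247 [ 0.9  2.4 -0.2]
```

View pics/y.png

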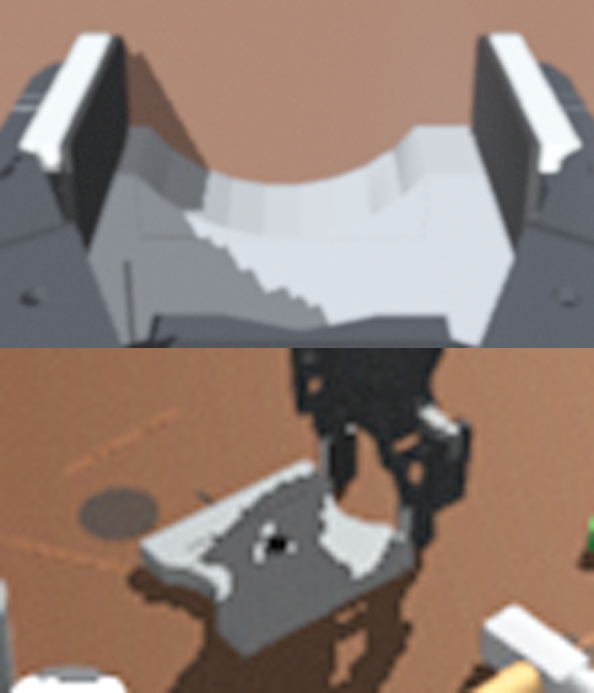

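Run:
```python
from m import *
from plan2 import plan
im=cv2.imread('pics/y_s.png');c=ctrl.calibration('scene');u=dark(im,241,239,3);print(u,'hole',ray(c,[u],.015).round(4))
s=ctrl.sense();R=cv2.Rodrigues(s['ee_rot'])[0];a=np.arctan2(R[1,2],R[0,2])
J=np.array([np.cos(a),np.sin(a)]);H=np.array([-J[1],J[0]]);C=s['ee_pos'][:2]-.0715*H-.0028*J
st=np.array(ray(c,[top(im,180,249)],.09)[0]);print('C',C,'stub scene',st)
for S in (st,np.array([.5318,-.3428])):
    for q in (C,ray(c,[u],.015)[0]):
        d=S-q;print('along',(-d@H).round(4),'lateral',(d@J).round(4))
```

```text
(np.float64(240.86832740213524), np.float64(238.94563068406484)) hole [[ 0.6196 -0.1521]]
C [ 0.61874109 -0.15047516] stub scene [ 0.53195965 -0.34095904]
along 0.2093 lateral -0.0003
along 0.2082 lateral -0.0017
along 0.2111 lateral 0.0003
along 0.21 lateral -0.001
```

The lateral miss is about 1 mm or less. Going straight ahead along (-0.412, -0.911).

```bash
python3 -m crank '[[[-0.0058,-0.0128,0,0],[-0.0115,-0.0255,0,0],[-0.0173,-0.0383,0,0],[-0.0231,-0.051,0,0],[-0.0288,-0.0638,0,0]]]';python3 -m crank '[[[-0.0058,-0.0128,0,0],[-0.0107,-0.0237,0,0],[-0.0148,-0.0328,0,0],[-0.0173,-0.0383,0,0],[-0.019,-0.042,0,0]]]'; python3 chk.py z 205 250;python3 - <<'E'
from m import *
im=ctrl.get_image('side')[:,:,::-1];cv2.imwrite('pics/z_d.png',im);cv2.imwrite('pics/z2.png',cv2.resize(im[110:200,260:370],None,fx=6,fy=6,interpolation=2))
E
```

```text
t: 15.98
ee_pos: [0.6226, -0.1497, 0.1687]
ee_rot: [-0.977, 1.516, -1.516]
ft_force: [1.2, 3.0, 0.3]
grip_width: 0.751
t: 16.6
ee_pos: [0.604, -0.191, 0.1687]
ee_rot: [-0.977, 1.516, -1.516]
ft_force: [1.8, 2.7, 0.4]
grip_width: 0.749
[ 0.604  -0.191   0.1687] jaw -24.41 -0.426 [1.8 2.7 0.4]
```

View pics/z.png

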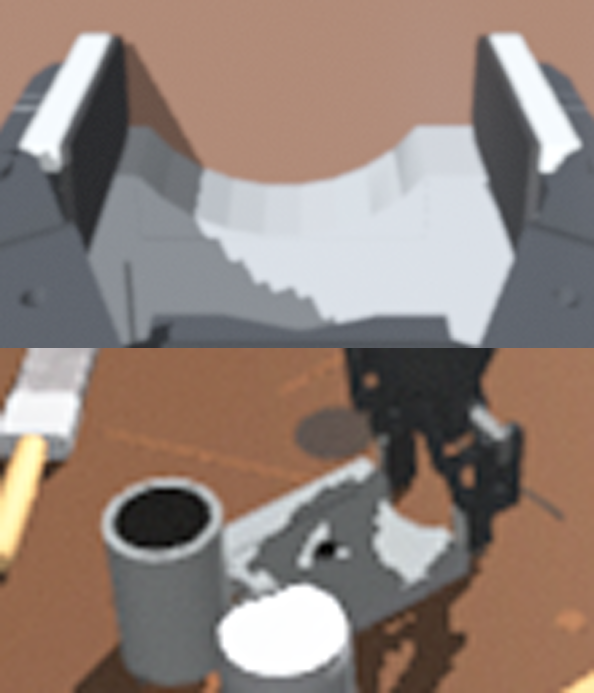

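View pics/z2.png

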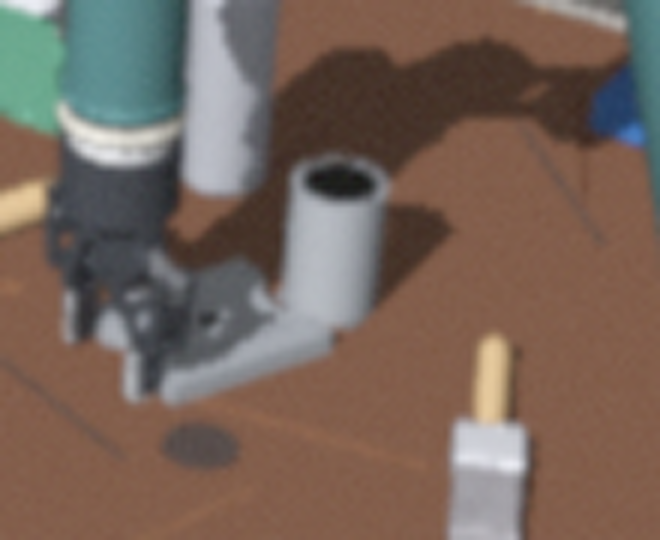

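Run:
```python
from m import *
s=ctrl.sense();R=cv2.Rodrigues(s['ee_rot'])[0];a=np.arctan2(R[1,2],R[0,2]);J=np.array([np.cos(a),np.sin(a)]);H=np.array([-J[1],J[0]])
for n,f,hp,tp in (('scene','z_s',(210,255),(180,249)),('side','z_d',(295,163),(317,140))):
    im=cv2.imread(f'pics/{f}.png');c=ctrl.calibration(n);u=dark(im,*hp,2 if n=='side' else 3);q=ray(c,[u],.015)[0];S=ray(c,[top(im,*tp)],.09)[0];d=S-q
    print(n,u,q.round(4),S.round(4),'along',(-d@H).round(4),'lateral',(d@J).round(4))
```

```text
scene (np.float64(210.00402495471926), np.float64(254.93238076071646)) [ 0.5728 -0.2563] [ 0.5321 -0.341 ] along 0.0939 lateral -0.0021
side (np.float64(293.89728096676737), np.float64(162.64199395770393)) [ 0.573  -0.2607] [ 0.5301 -0.3458] along 0.0953 lateral -0.004
```

There's about 17 mm to go, with the mouth about 2 mm off to one side. I'll blend in a small correction and creep in.

```bash
python3 -m crank '[[[-0.0016,-0.0025,0,0],[-0.003,-0.0047,0,0],[-0.0044,-0.0068,0,0],[-0.0055,-0.0085,0,0],[-0.006,-0.0095,0,0]]]'; python3 -m crank '[[[-0.0008,-0.0012,0,0],[-0.0014,-0.0022,0,0]]]'; python3 -m crank '[[[-0.0004,-0.0009,0,0],[-0.0008,-0.0018,0,0]]]'
```

```text
t: 17.38
ee_pos: [0.598, -0.2003, 0.1686]
ee_rot: [-0.977, 1.516, -1.515]
ft_force: [1.2, 2.7, -0.2]
grip_width: 0.751
t: 17.62
ee_pos: [0.5966, -0.2025, 0.1686]
ee_rot: [-0.977, 1.516, -1.515]
ft_force: [1.7, 3.5, -0.5]
grip_width: 0.754
t: 17.88
ee_pos: [0.5958, -0.2043, 0.1686]
ee_rot: [-0.977, 1.516, -1.515]
ft_force: [0.9, 2.7, -0.6]
grip_width: 0.75
```

```bash
python3 -m crank '[[[-0.0003,-0.0006,0,0],[-0.0005,-0.001,0,0]]]'|grep -E "pos|for"; python3 chk.py A 205 250
```

```text
ee_pos: [0.5954, -0.2053, 0.1687]
ft_force: [1.3, 2.7, 0.0]
[ 0.5954 -0.2053  0.1687] jaw -24.4 -0.4258 [1.3 2.7 0. ]
```

View pics/A.png

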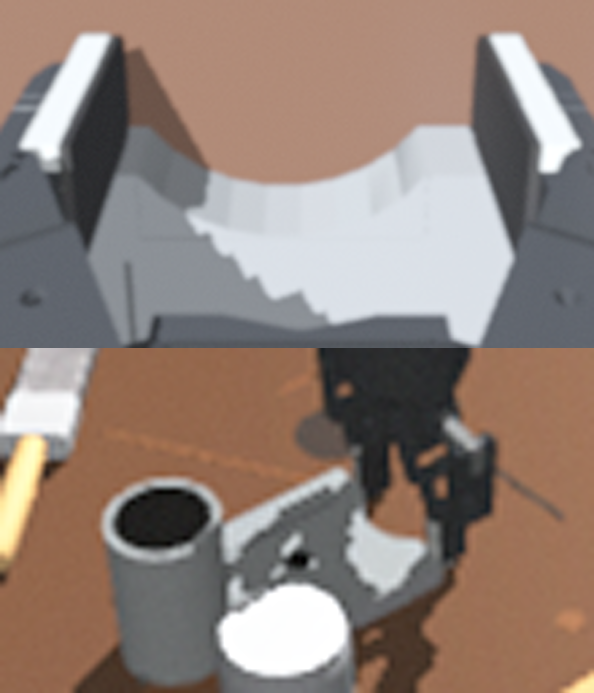

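```bash
python3 -m crank '[[[-0.0003,-0.0005,0,0],[-0.0004,-0.0009,0,0]]]'|grep -E "pos|for"; python3 -m crank '[[[-0.0003,-0.0005,0,0],[-0.0004,-0.0009,0,0]]]'|grep -E "pos|for"
```

```text
ee_pos: [0.595, -0.2059, 0.1687]
ft_force: [1.6, 5.1, 0.3]
ee_pos: [0.5949, -0.2062, 0.1687]
ft_force: [2.7, 7.2, 0.5]
```

```bash
python3 -m crank '[[[-0.0003,-0.0005,0,0],[-0.0004,-0.0009,0,0]]]'|grep -E "pos|for"; python3 -m crank '[[[-0.0003,-0.0005,0,0],[-0.0004,-0.0009,0,0]]]'|grep -E "pos|for"
```

```text
ee_pos: [0.5948, -0.2064, 0.1687]
ft_force: [4.3, 10.3, -0.4]
ee_pos: [0.5947, -0.2066, 0.1687]
ft_force: [5.7, 14.4, -1.1]
```

The force is rising straight along the axis, with lateral under 1 N. A quick look before the final press.

```bash
python3 chk.py B 205 250
python3 - <<'E'
from m import *
s=ctrl.sense();R=cv2.Rodrigues(s['ee_rot'])[0];a=np.arctan2(R[1,2],R[0,2]);J=np.array([np.cos(a),np.sin(a)]);H=np.array([-J[1],J[0]])
im=cv2.imread('pics/B_s.png');c=ctrl.calibration('scene');u=dark(im,204,257,3);q=ray(c,[u],.015)[0];S=ray(c,[top(im,180,249)],.09)[0];d=S-q
print(u,q.round(4),S.round(4),'along',(-d@H).round(4),'lateral',(d@J).round(4),np.linalg.norm(d))
E
```

```text
[ 0.5947 -0.2066  0.1687] jaw -24.45 -0.4267 [ 5.7 14.4 -1.1]
(np.float64(204.70641509433963), np.float64(256.89735849056603)) [ 0.5634 -0.2706] [ 0.5318 -0.3409] along 0.0771 lateral 0.0003 0.07713212195832078
```

View pics/B.png

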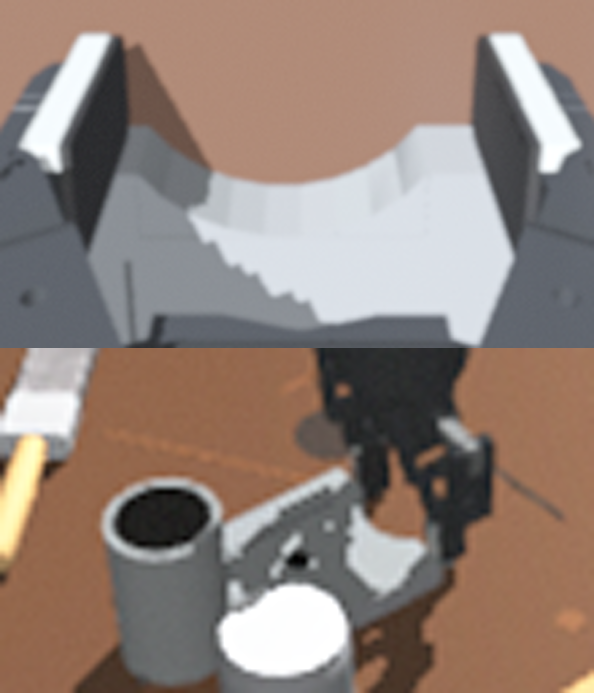

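Centre-to-axis distance is 77.1 mm (home is 76.8 to 77.8), with lateral at 0.3 mm. Pressing on to a bit over 20 N.

```bash
python3 -m crank '[[[-0.0003,-0.0005,0,0],[-0.0004,-0.0009,0,0]]]'|grep -E "pos|for"; python3 -m crank '[[[-0.0003,-0.0005,0,0],[-0.0004,-0.0009,0,0]]]'|grep -E "pos|for"
```

```text
ee_pos: [0.5946, -0.2068, 0.1687]
ft_force: [7.3, 16.3, -0.8]
ee_pos: [0.5945, -0.2071, 0.1687]
ft_force: [9.6, 19.6, -1.4]
```

```bash
python3 -m crank '[[[-0.0003,-0.0005,0,0],[-0.0004,-0.0009,0,0],[-0.0004,-0.0009,0,0],[-0.0004,-0.0009,0,0]]]'|grep -E "pos|for"
```

```text
ee_pos: [0.5944, -0.2073, 0.1687]
ft_force: [9.3, 21.3, -1.8]
```

```bash
python3 -m crank '[[[0.0015,0.0035,0,0],[0.006,0.0135,0,0],[0.014,0.032,0.01,0],[0.018,0.04,0.06,0],[0.018,0.05,0.11,0]]]'; python3 -m crank '[[[0.02,0.05,0.05,0],[0.02,0.1,0.08,0],[0.02,0.15,0.1,0],[0.02,0.17,0.1,0]]]'
python3 - <<'E'
from m import *
a=ctrl.get_image('scene')[:,:,::-1];b=ctrl.get_image('side')[:,:,::-1];cv2.imwrite('pics/fs.png',a);cv2.imwrite('pics/fd.png',b)
f=lambda im,x,y:cv2.resize(im[y:y+70,x:x+95],None,fx=4.2,fy=4.2,interpolation=2)
cv2.imwrite('pics/f2.png',np.vstack([np.hstack([f(a,235,125),f(a,150,225)]),np.hstack([f(b,170,215),f(b,265,115)])]))
E
```

```text
t: 20.95
ee_pos: [0.6109, -0.1608, 0.2801]
ee_rot: [-0.978, 1.516, -1.516]
ft_force: [0.2, -0.4, 0.4]
grip_width: 0.746
t: 21.45
ee_pos: [0.6313, 0.0116, 0.3829]
ee_rot: [-0.973, 1.509, -1.515]
ft_force: [-0.2, -0.7, 1.0]
grip_width: 0.75
```

View pics/f2.png

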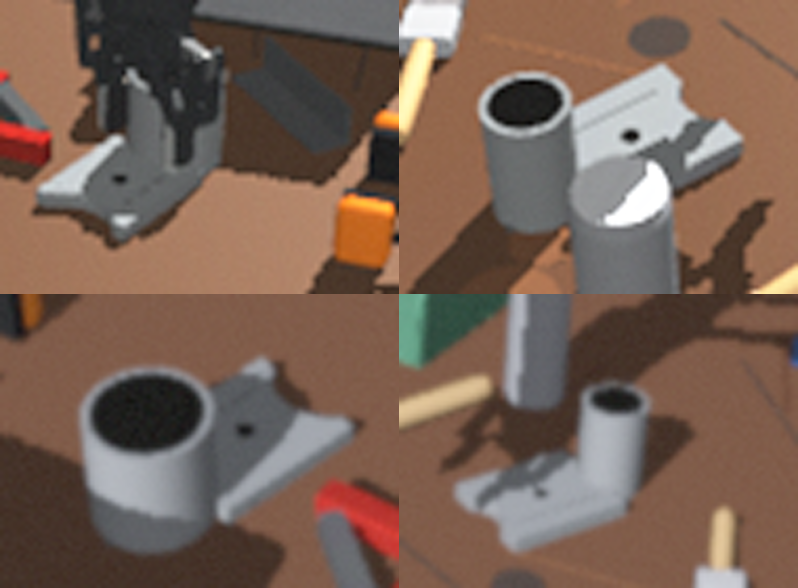

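View pics/fs.png

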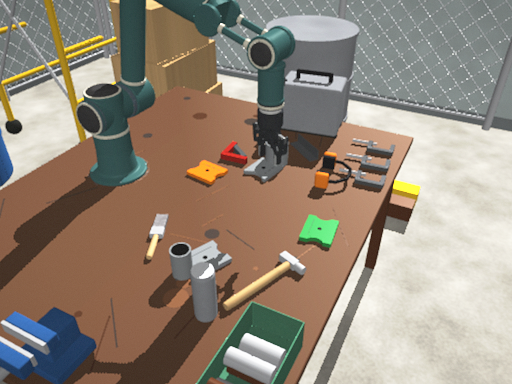

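Both joints look seated: the large one at (277,160) and the small one at (195,255) in the scene view. Bystanders are in place. I'll check each joint from above with the wrist camera.

```bash
python3 -m crank '[[[-0.04,0.04,0,0],[-0.08,0.08,0,0.0],[-0.12,0.1,0,0],[-0.14,0.12,0,0],[-0.14,0.12,0,0]]]'
python3 - <<'E'
from m import *
w=ctrl.get_image('wrist')[:,:,::-1];cv2.imwrite('pics/g1.png',w)
E
```

```text
t: 22.18
ee_pos: [0.4892, 0.1279, 0.3774]
ee_rot: [-0.98, 1.516, -1.516]
ft_force: [1.0, -0.8, -0.8]
grip_width: 0.748
```

View pics/g1.png

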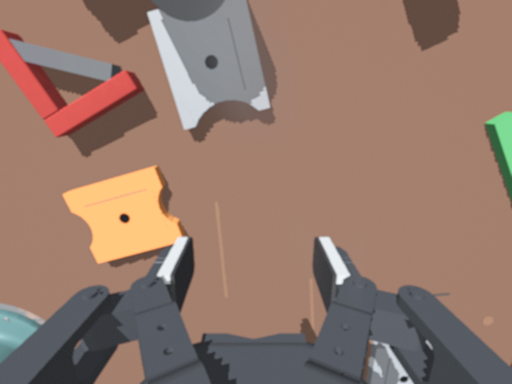

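```bash
python3 -m crank '[[[0.01,0.05,0,0],[0.03,0.09,0,0.15],[0.03,0.1,0,0.28],[0.03,0.1,0,0.28]]]'|grep pos
python3 - <<'E'
from m import *
w=ctrl.get_image('wrist')[:,:,::-1];cv2.imwrite('pics/g3.png',w);cv2.imwrite('pics/g4.png',cv2.resize(w[0:180,130:370],None,fx=3.3,fy=3.3,interpolation=2))
E
```

```text
ee_pos: [0.5218, 0.2279, 0.3778]
```

View pics/g4.png

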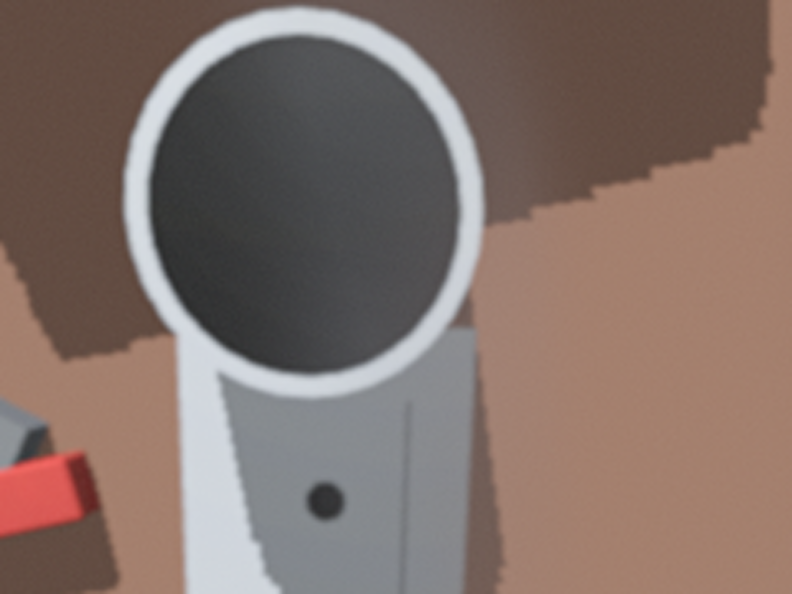

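```bash
cat > fit.py <<'E'
from m import *
from scipy.optimize import least_squares
def fit(c,pts,z):
    P=ray(c,pts,z);r=least_squares(lambda v:np.hypot(*(P-v[:2]).T)-v[2],[*P.mean(0),.04]).x;return r
E
python3 - <<'E'
from fit import *
c=ctrl.calibration('wrist');k=lambda L:[(130+x/3.3,y/3.3) for x,y in L]
r=fit(c,k([(125,200),(484,205),(298,8),(312,397),(178,325),(468,290)]),.09)
h=ray(c,k([(325,501)]),.015)[0];d=r[:2]-h
L=ray(c,k([(178,345),(187,590),(474,330),(464,585)]),.015);ax=L[0]-L[1]+L[2]-L[3]
print('stub',r.round(4),'hole',h.round(4),'dist',np.linalg.norm(d).round(4),'dir',np.degrees(np.arctan2(d[1],d[0])),'axis',np.degrees(np.arctan2(ax[1],ax[0])),L.round(4))
E
```

```text
stub [0.5129 0.3356 0.0447] hole [0.4964 0.2511] dist 0.086 dir 78.9592849108663 axis 79.97508163132575 [[0.4565 0.3106]
 [0.4409 0.2263]
 [0.5559 0.3006]
 [0.5412 0.2133]]
```

```bash
python3 - <<'E'
from fit import *
for n,f,hp,tp in (('scene','fs',(204,257),(180,249)),('side','fd',(298,162),(317,140))):
    im=cv2.imread(f'pics/{f}.png');c=ctrl.calibration(n);u=dark(im,*hp,3);q=ray(c,[u],.015)[0];S=ray(c,[top(im,*tp)],.09)[0];d=S-q
    print(n,np.round(u,1),q.round(4),S.round(4),np.linalg.norm(d).round(4),np.degrees(np.arctan2(-d[1],-d[0])).round(1))
E
python3 -m crank '[[[0.02,-0.06,0,0],[0.04,-0.12,0,0],[0.05,-0.18,0,0],[0.05,-0.24,0,0],[0.05,-0.3,0,0]]]'|grep pos;python3 -m crank '[[[0.0,-0.06,0,-0.1],[0.0,-0.12,0,-0.2],[0.0,-0.17,0,-0.28],[-0.01,-0.2,0,-0.28],[-0.02,-0.22,0,-0.28]]]'|grep pos
python3 -m crank '[[[0,-0.04,0,0],[0,-0.08,0,0],[0,-0.08,0,0]]]'|grep -E "pos|for";  python3 - <<'E'
from m import *
w=ctrl.get_image('wrist')[:,:,::-1];cv2.imwrite('pics/h1.png',w)
E
```

```text
scene [204.7 256.9] [ 0.5634 -0.2705] [ 0.5321 -0.3409] 0.0771 66.1
side [296.8 160.1] [ 0.5731 -0.2822] [ 0.5304 -0.3454] 0.0763 56.0
ee_pos: [0.57, -0.0752, 0.3786]
ee_pos: [0.5491, -0.2944, 0.3783]
ee_pos: [0.5495, -0.3742, 0.3785]
ft_force: [-0.2, 0.6, -0.6]
```

View pics/h1.png

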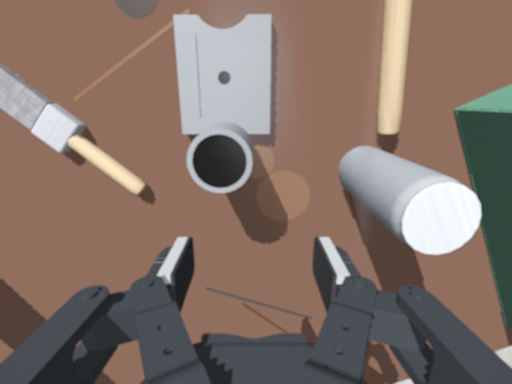

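The small plate at (225,75) sits squarely against the small stub at (220,158), which fills the lower mouth. Measuring in a crop.

Run:
```python
import cv2
w=cv2.imread('pics/h1.png');cv2.imwrite('pics/h2.png',cv2.resize(w[0:200,140:310],None,fx=3,fy=3,interpolation=2))
```

```text
(no output)
```

View pics/h2.png

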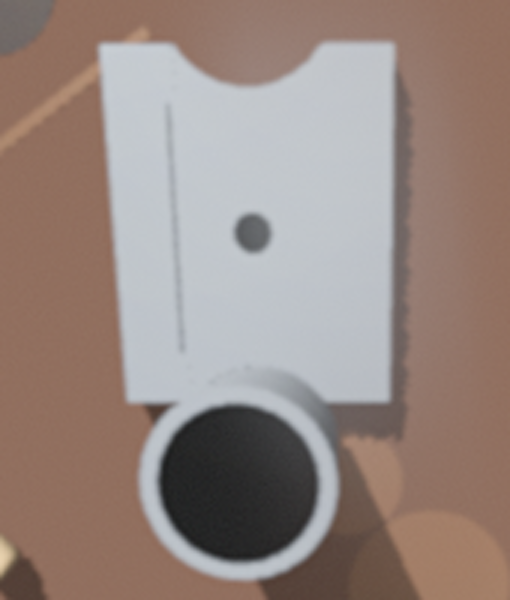

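Run:
```python
from fit import *
c=ctrl.calibration('wrist');k=lambda L:[(140+x/3,y/3) for x,y in L]
r=fit(c,k([(139,482),(339,482),(239,580),(165,415),(315,415),(170,553),(310,553)]),.09)
h=ray(c,k([(252.5,233)]),.015)[0];d=r[:2]-h
L=ray(c,k([(100,44),(128,402),(394,42),(391,402)]),.015);e=L[0]-L[1]+L[2]-L[3]
print('stub',r.round(4),'hole',h.round(4),'corner centre',L.mean(0).round(4),'dist',np.linalg.norm(d).round(4),'dir',np.degrees(np.arctan2(-d[1],-d[0])),'axis',np.degrees(np.arctan2(e[1],e[0])))
d2=r[:2]-L.mean(0);print(np.linalg.norm(d2))
s=ctrl.sense();print(s['t'],s['ft_force'].round(1))
```

```text
stub [ 0.5325 -0.3382  0.0307] hole [ 0.5636 -0.2677] corner centre [ 0.5639 -0.2679] dist 0.0771 dir 66.19825141732375 axis 65.90429219271869
0.07707169256634716
24.45 [-0.2  1.3 -0.6]
```

The small joint is home as well: centre-to-axis 77.1 mm, with the direction matching the plate axis within 0.3°. Nothing is touching the robot, so I'm handing in.

```bash
python3 -c "
from cell import ctrl
print(ctrl.job_done())"
```

```text
the job is handed in; nothing more can be done
None
```

Both joints are fitted up and the job is handed in at about 24.5 s of the 72 s; no verdict was reported.

I slid each plate flat across the table with two open fingers on its end face, crept it onto its matching stub and pressed. I then let go and lifted clear.

| Joint | Press force at the wrist | Sliding friction in that reading | Centre to pipe axis, measured | Fully home |
|---|---|---|---|---|
| Large plate, left stub | about 22 N | about 4 N | 85.1, 85.7, 86.0 mm (scene, side, wrist) | 85.1 to 86.1 mm |
| Small plate, right stub | about 23 N | about 3 N | 77.1, 77.1 mm (scene, wrist) | 76.8 to 77.8 mm |

- **Side camera disagreed on the small joint:** it gave 76.3 mm and a direction 10° off the other two. I discounted it because the hole was blurred and half in shadow there.
- **Offset on the large joint:** while pressing, the tool position put the plate 4 to 5 mm further along than the cameras did. I put this down to finger flex and calibration, not a gap. The plate also slid about 0.5 mm sideways on the fingers as the mouth centred itself on the pipe.
- **Bystanders and look-alikes:** I steered clear of them and they looked in place in the last pictures, but I did not re-measure them.

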